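# Fit the stick guide plate onto the loading fixture

## Task

Press lightly on the thin steel guide plate lying in the railed white stand until its springy bed is firm, and slide it along the channel towards the open front until about a third of its length sticks out over the edge, still lying flat. Then pinch it by its two long sides where it sticks out, lift it off, and fit it onto the fixture with both pins through its two square holes, fully home and flat, and let go. Be gentle: never bear down hard on the plate, do not drop it, and leave the other things where they are.

Things in the scene. Friction and masses are not known exactly. Their poses are not given: they have to be found in the camera images.
- plate_center (a point): Centre (half-way up) of the loose steel guide plate, 140 (its x) x 62 (y) x 4 mm, 150 g, the same either way round. Two 16 x 16 mm through holes on its centre line at x = +55 and -55 mm; its ten dots are no holes. It starts flat in the stand's channel, near end about 25 mm inside the open edge. A press of about 8 to 14 N, once the bed is firm below it, drags it along; less slips, over 20 N is too hard.
- bed_edge (a point): Middle of the stand's open front edge, at the bed's surface, 85 mm above the table. The bed floats on a soft spring: pressed, it gives way under less than 5 N by 2 to 26 mm, different each time and not to be seen, before it is firm; let go, it rises again. x runs from here back along the channel, -x out towards the robot. In front of the edge is free space down to the table. A plate more than half out tips off.
- stand: Fixed white block, 89 mm wide (y), its origin on the table under the middle of the bed; the bed is 170 mm long (x), its surface 85 mm up. Rails 8 mm high, 12 mm wide, run along both sides of the bed, 65 mm apart, and a wall 12 mm high closes its rear (+x), so the plate cannot be gripped in there. x points to the rear.
- seat (a point): Centre of the fixture's flat top, 55 mm above the table; x along its length. Two upright steel pins, 10 mm in diameter, stand at x = +55 and -55 mm: 14 mm high, straight for 7 mm, then tapering to a 3 mm tip. Home, the plate's underside lies on this top with a pin through each hole.
- fixture: Fixed white block 150 mm long (x), 40 mm wide (y), 55 mm high, narrower than the plate so that fingers on the plate's long sides pass beside it; foot plate 170 x 100 mm, 10 mm high. Origin on the table under its centre.
- plate: The guide plate, origin at the centre of its underside, 2 mm under plate_center; same axes.
Not all that is in view belongs to the job. What is shaped like the fixture but orange or pink is not meant.

How it is judged (in metres and radians):
On the way, in this order (a step that is already met when the one before it is completed fails the run):
1. the plate sticks out 32 to 62 mm over the stand's front edge while lying flat on the bed (x of plate_center in the frame of bed_edge between 0.008 and 0.038 m and z of plate_center in the frame of bed_edge below 0.005 m and angle between plate_center's own z axis and vertical below 0.06 rad), for 0.2 s.
2. the plate is lifted clear of the stand in the fingers (z of plate_center in the frame of bed_edge above 0.02 m and contact force between the fingers and plate above 0.5 N), for 0.1 s.
At the end, for the whole second after the job is handed in: The plate lies at rest and flat (within 0.04 rad) on the fixture's top, both pins through its holes: its centre within 6 mm of the seat's centre sideways and no more than 2.5 mm above its home height, its long side within 0.12 rad of the fixture's, released (horizontal distance between plate_center and seat below 0.006 m and z of plate_center in the frame of seat between -0.001 and 0.0045 m and angle between plate_center's own z axis and vertical below 0.04 rad and angle between the x axis of plate_center and the x axis of seat, either way round below 0.12 rad and linear speed of plate below 0.02 m/s and contact force between the fingers and plate below 0.05 N); the robot touches nothing.
It fails at once if the plate is pressed on the stand with more than 20 N (contact force between plate and stand above 20 N).
It fails at once if the plate is pressed on the fixture with more than 25 N (contact force between plate and fixture above 25 N).
It fails at once if the plate is dropped (falls free, faster than 0.5 m/s) (contact force between plate and anything else below 0.02 N and linear speed of plate above 0.5 m/s).
It fails at once if the plate comes down to the table (height (world z) of plate_center below 0.03 m).
It fails at once if another loose thing is moved more than 30 mm (distance of any of jar, sticks, spatula, cup, bowl, offcut, collar from where it was at the start of the episode above 0.03 m).
It also fails if it takes over 72 s, if anything falls off the work surface, if the arm or the gripper's body presses on something with over 40 N, if the wrist force passes 120 N, or if a joint passes its speed limit or range.

## Robot

A 6-joint arm with a two-finger parallel gripper is mounted at the origin on the work surface. World frame = base frame: x ahead of the robot, y to its left, z up, the work surface at z = 0. Lengths are in mm, angles in rad, forces in N, time in s.
With the tool pointing down it reaches from about 325 to 925 mm from the base axis. Payload 3.1 kg.
Tool frame: the origin (TCP) lies at the very end of the fingers, on their centre line; the grasp point (between the pads) lies 19 mm behind it; y points along the fingers, x is the direction in which the jaws open and shut, and the axes are right-handed (so a half turn about y gives the same grasp; the last joint's range is limited). The gripper opens to 85 mm and grips with 20 to 120 N. Pads are 22 mm wide; open, the fingers measure 114 mm over their backs; the gripper's body (76 mm by 85 mm) begins 54 mm behind the grasp point. The pads swing forward as they close: fully open they stand 13 mm farther back than shut.
Start: joints at [1.096, 0.217, 1.613, -0, 1.311, -0.112], TCP at [221.791, 584.335, 202.2] pointing down, gripper open.
Joint ranges: [-2.75, 2.75], [-0.78, 2.1], [0.31, 2.55], [-1.13, 4.27], [0.13, 2.63], [-2.58, 2.58]. Speed limits (rad/s): [2.79, 2.79, 3.14, 3.14, 3.14, 3.14].

## Interface

Orientations are given as a unit quaternion [x, y, z, w].
In Python, from rig import read_state, viewer, robot gives the robot as it stands.
- The arm moves only by the tool move_arm, never from a script. Its argument "plan" is a list of rows, each an object of numbers: "dx", "dy", "dz": the shift along the world's x, y, z in mm; "rx", "ry", "rz": the turn, a rotation vector about the world's x, y, z in rad; "jaw": the closure, from 0 (fully open) to 1 (shut). In form: [{"dx": .., "dy": .., "dz": .., "rx": .., "ry": .., "rz": .., "jaw": ..}, ...]. A call has 1 to 20 rows; each row is the pose to reach, as a shift and turn from the pose commanded when the call began; what a row does not reach only later rows make up. A row lasts 1/10 s, in which the tool goes at most 50 mm and 8.59 degrees, less where a joint would pass 70% of its speed; a pose out of reach is approached as far as the arm can. A call with a gripper value outside its range is refused whole. The fingers move at their own pace and stop on an object; "force" is the grip in N (left out, the last holds). Time passes only in rows, so rows that repeat a pose let the fingers close. It gives the time, the measured TCP pose, the force and the opening at its end, in the units of the state.
- read_state(): the state, without advancing time (a new reading comes with each control period).
- viewer.capture(name): name is "scene" or "top" or "wrist"; returns the picture (480x640x3 uint8, red, green, blue); there is no depth.
- viewer.calibration(name): a dict with "fx", "fy", "cx", "cy" (pixels), "k1" (the pictures are not rectified: a ray, as slopes to the right and down, at radius r is drawn at 1 + k1 r^2 times it, then the intrinsics apply), "origin" and "orientation" of the camera in the world. Camera axes: x right, y up, looking along -z (the intrinsics and any distortion apply to the point x, -y, -z); pixel columns grow to the right and rows downward; lengths in mm; the calibration is good to about 2 mm. A picture is of the moment at which its call begins: read the wrist's pose just before it. calibration takes no time and is no camera call; for the wrist camera it gives the pose at the moment of the call.
- robot.finish_job(): hands the job in, once; it reports no verdict.
The state is a dict: "t": time; "joint_positions": joint angles; "joint_velocities": joint speeds; "effort": joint torques, N m; "ee_pos": TCP position; "ee_rot": TCP orientation; "force": force on the tool from outside, world axes, zero at the start; "wrist_torque": the same for the moment, N m; "width": finger opening in mm.
Only numpy, scipy, OpenCV 4.12 (cv2) and the standard library are available. Lean on these libraries where they do the work, as an engineer would, in place of code of your own. Each camera call takes 0.05 s, during which the arm holds its last target.

## Working session

There is one attempt and no reset: what is moved stays moved. The work goes in short steps, Python scripts to look and compute and a tool call to move; the robot and the scene stay as the last step left them, time stands still between calls to the robot, and variables do not carry over. Pictures are saved under pics/ and viewed, and the job is handed in when it is done.

Besides the shell and the picture viewer there is one more tool, called after "Call:" by a JSON object that holds its "op" and its "data". move_arm: Moves the arm, as the interface text tells. Its arguments: {"type":"object","properties":{"plan":{"type":"array","items":{"type":"object","properties":{"dx":{"type":"number"},"dy":{"type":"number"},"dz":{"type":"number"},"rx":{"type":"number"},"ry":{"type":"number"},"rz":{"type":"number"},"jaw":{"type":"number"}}}},"force":{"type":"number"}},"required":["plan"]}

```bash
ls; mkdir -p pics
cat > h.py <<'E'
import numpy as np, cv2
from scipy.spatial.transform import Rotation as R
from rig import read_state, viewer, robot
E
python3 - <<'E'
from h import *
s=read_state(); print(s)
for n in ["scene","top","wrist"]:
    print(n,viewer.calibration(n))
    im=viewer.capture(n); cv2.imwrite(f"pics/{n}0.png",im[:,:,::-1])
E
```

```text
pics
{'t': 0.0, 'joint_positions': array([ 1.09579327e+00,  2.17747938e-01,  1.61489957e+00,  3.39781453e-05,
        1.31126782e+00, -1.12208529e-01]), 'joint_velocities': array([-0.00073795, -0.00191758,  0.00072765, -0.000414  , -0.00019511,
       -0.00011884]), 'effort': array([ 5.03727879e-04, -3.96861398e+01, -3.03846252e+01, -2.12719715e-04,
        9.98399832e-03,  6.66761068e-06]), 'ee_pos': array([221.38568204, 583.56286044, 200.89023203]), 'ee_rot': array([ 0.58237724,  0.40086208, -0.40232077, -0.58162216]), 'force': array([ 0.36047559, -0.45624204, -0.05435644]), 'wrist_torque': array([-0.02514186, -0.00395048,  0.03321671]), 'width': 85.27003050535961}
scene {'fx': 610.8908075655427, 'fy': 610.8908075655427, 'cx': 323.88833219804485, 'cy': 241.5378104076883, 'k1': -0.1837147899898119, 'origin': array([1413.28045792,  -97.80934829,  751.77998752]), 'orientation': array([0.3328356 , 0.31809997, 0.61968085, 0.63563237])}
top {'fx': 589.4512465807028, 'fy': 589.4512465807028, 'cx': 316.4697622427951, 'cy': 236.53705823859613, 'k1': -0.1379669122418024, 'origin': array([ 343.51090113,  -67.54162927, 1280.42904487]), 'orientation': array([ 0.0247468 , -0.02827201, -0.70385939,  0.70934494])}
wrist {'fx': 338.35530173540695, 'fy': 338.35530173540695, 'cx': 320.5208428258775, 'cy': 235.20291225539884, 'k1': -0.015942412071450824, 'origin': array([157.22552298, 608.02050339, 373.10386557]), 'orientation': array([-0.11172385, -0.07549192,  0.56318814,  0.81525326])}
```

View pics/scene0.png

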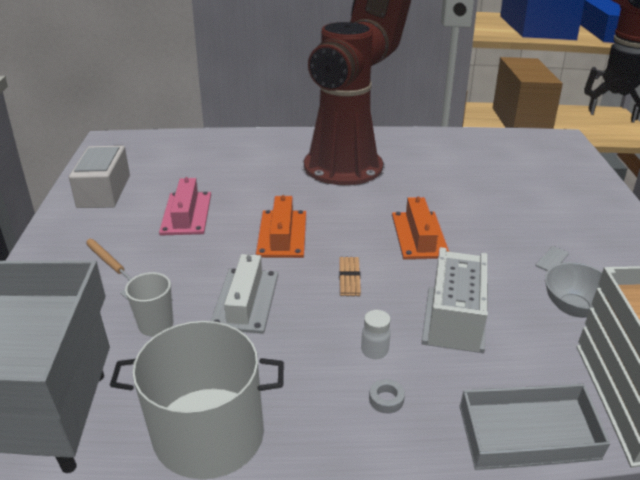

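View pics/top0.png

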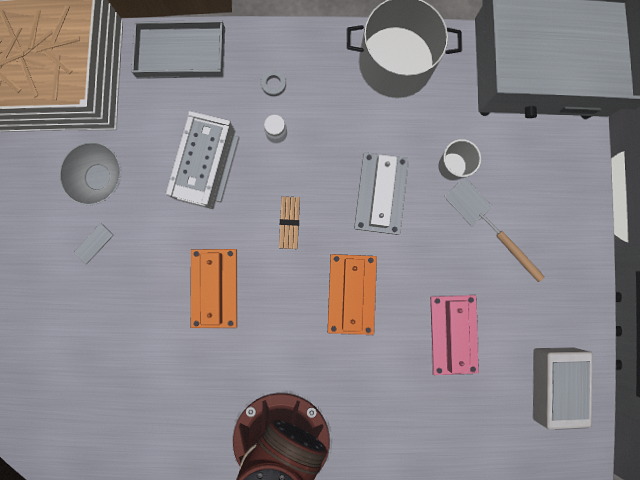

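View pics/wrist0.png

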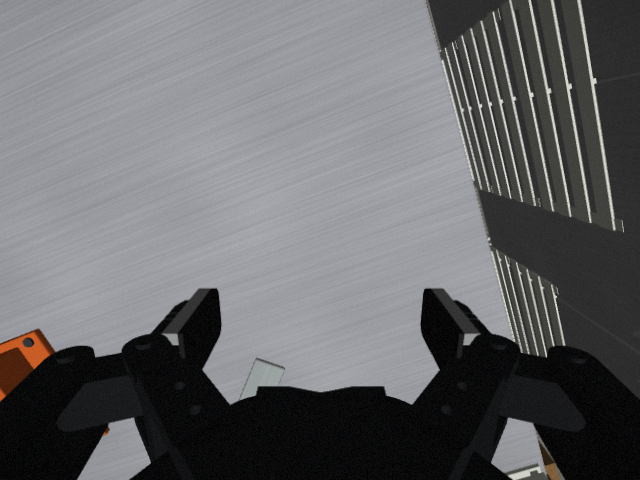

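The top view shows the white railed stand at (203,160), the white fixture at (382,192), and orange and pink look-alikes at (213,288), (352,294) and (455,334). The white block is the one I want. I'll check both in close crops.

Run:
```python
import cv2
im=cv2.imread("pics/top0.png")
cv2.imwrite("pics/c_stand.png",cv2.resize(im[100:220,150:260],None,fx=5,fy=5,interpolation=cv2.INTER_CUBIC))
cv2.imwrite("pics/c_fix.png",cv2.resize(im[140:245,340:425],None,fx=5.5,fy=5.5,interpolation=cv2.INTER_CUBIC))
im=cv2.imread("pics/scene0.png")
a=cv2.resize(im[240:360,410:510],None,fx=4,fy=4,interpolation=cv2.INTER_CUBIC)
b=cv2.resize(im[240:360,190:290],None,fx=4,fy=4,interpolation=cv2.INTER_CUBIC)
import numpy as np
cv2.imwrite("pics/c_sc.png",np.hstack([a,b]))
```

```text
(no output)
```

View pics/c_stand.png

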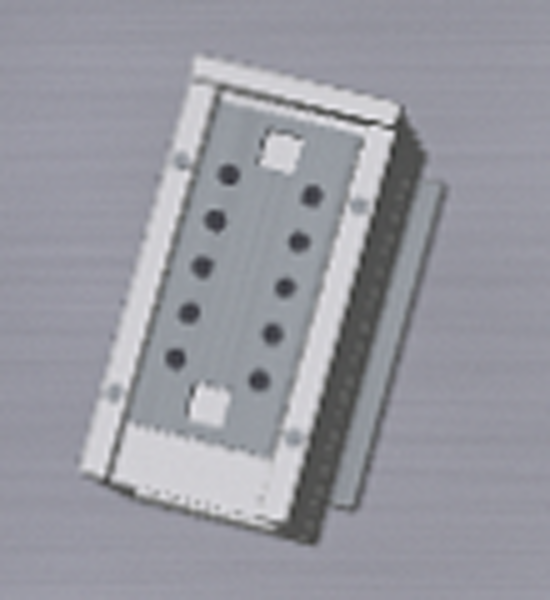

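View pics/c_fix.png

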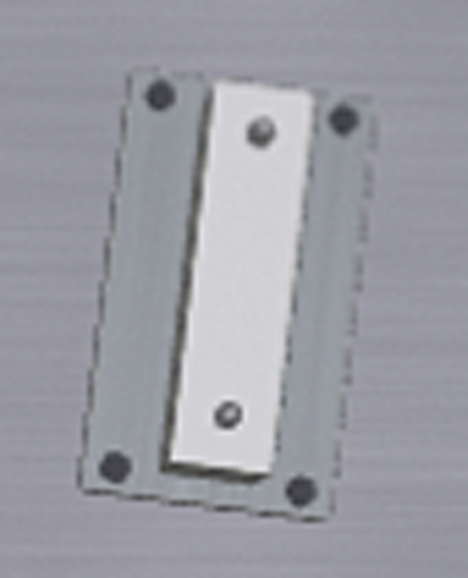

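View pics/c_sc.png

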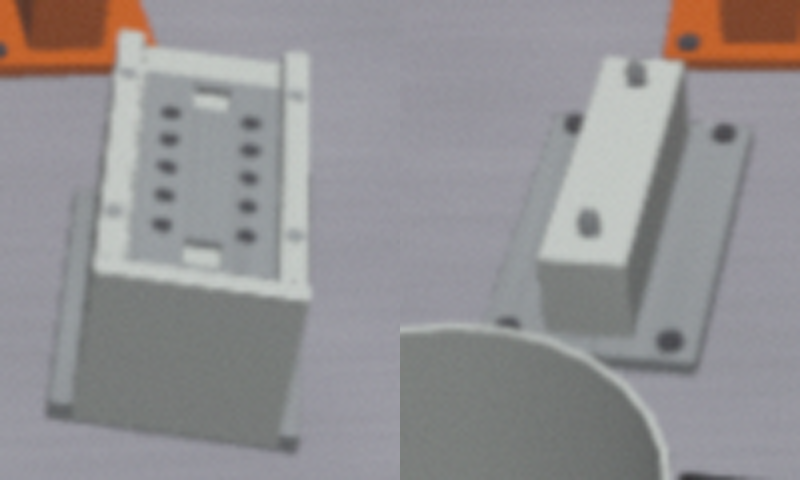

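```bash
cat >> h.py <<'E'
def ray(cal,uv):
    uv=np.atleast_2d(np.array(uv,float))
    K=np.array([[cal['fx'],0,cal['cx']],[0,cal['fy'],cal['cy']],[0,0,1]])
    p=cv2.undistortPoints(uv.reshape(-1,1,2),K,np.array([cal['k1'],0,0,0.])).reshape(-1,2)
    d=np.c_[p[:,0],-p[:,1],-np.ones(len(p))]
    return R.from_quat(cal['orientation']).apply(d)
def onz(cal,uv,z):
    d=ray(cal,uv); o=np.array(cal['origin']); t=(np.asarray(z)-o[2])/d[:,2]
    return o+d*t[:,None]
def proj(cal,P):
    P=np.atleast_2d(np.array(P,float))
    K=np.array([[cal['fx'],0,cal['cx']],[0,cal['fy'],cal['cy']],[0,0,1]])
    c=R.from_quat(cal['orientation']).inv().apply(P-cal['origin'])
    c=c*np.array([1,-1,-1])
    return cv2.projectPoints(c,np.zeros(3),np.zeros(3),K,np.array([cal['k1'],0,0,0.]))[0].reshape(-1,2)
E
python3 - <<'E'
from h import *
def un(u,s,off): return (np.array(u,float)+.5)/s-.5+np.array(off)
T=viewer.calibration('top'); S=viewer.calibration('scene')
dl=[(229,175),(216,220),(203,267),(189,313),(176,358)];dr=[(313,195),(299,241),(285,287),(272,334),(259,380)]
P=onz(T,un(dl+dr,5,(150,100)),89)
c=P.mean(0); print('plate top',c); 
a=(P[[0,5]].mean(0)-P[[4,9]].mean(0)); print('yaw',np.degrees(np.arctan2(a[1],a[0])),np.linalg.norm(a))
b=P[:5].mean(0)-P[5:].mean(0); print('yaw2',np.degrees(np.arctan2(b[1],b[0]))-90,np.linalg.norm(b))
H=onz(T,un([(280,152),(208,406)],5,(150,100)),87); d=H[0]-H[1];print('holes',H.mean(0),np.linalg.norm(d),np.degrees(np.arctan2(d[1],d[0])))
# stand rail corners top z=93: rear (wall) 97
F=onz(T,un([(80,470),(280,530)],5,(150,100)),93);print('front rails',F,F.mean(0),np.linalg.norm(F[0]-F[1]))
# fixture
C=onz(T,un([(212,82),(313,94),(172,458),(272,472)],5.5,(340,140)),55); print('fix corners',C,C.mean(0))
for p,q in((0,2),(1,3)):
    d=C[p]-C[q]; print(np.degrees(np.arctan2(d[1],d[0])),np.linalg.norm(d))
Pn=onz(T,un([(261,131),(229,413)],5.5,(340,140)),64); d=Pn[0]-Pn[1]; print('pins',Pn,Pn.mean(0),np.linalg.norm(d),np.degrees(np.arctan2(d[1],d[0])))
# scene
def sc(u,off): return un(u,4,off)
P2=onz(S,sc([(171,113),(169,140),(167,167),(165,195),(161,225),(251,123),(250,150),(249,178),(247,206),(246,236)],(410,240)),89)
print('scene plate',P2.mean(0)); a=(P2[[4,9]].mean(0)-P2[[0,5]].mean(0)); print(np.degrees(np.arctan2(a[1],a[0])),np.linalg.norm(a))
C2=onz(S,sc([(205,58),(285,62),(138,260),(232,265)],(190,240)),55); print('scene fix',C2,C2.mean(0))
Pn2=onz(S,sc([(636,72),(589,222)],(90,240)),62); print(Pn2,Pn2.mean(0),np.linalg.norm(Pn2[0]-Pn2[1]))
E
```

```text
plate top [599.91286935 171.73827201  89.        ]
yaw -14.460149595256052 79.92144544649526
yaw2 -14.034182302872182 35.95988826209097
holes [599.69892948 172.13807291  87.        ] 110.31625683832108 -14.073552488203074
front rails [[518.51920848 236.67145704  93.        ]
 [494.15228574 153.18882622  93.        ]] [506.33574711 194.93014163  93.        ] 86.96606563641953
fix corners [[ 610.81211065 -202.53785175   55.        ]
 [ 606.62806602 -241.58510572   55.        ]
 [ 465.20365286 -186.88501424   55.        ]
 [ 460.1844491  -225.07516025   55.        ]] [ 535.70706966 -214.02078299   55.        ]
-6.135705445035297 146.4473772414447
-6.432323806517356 147.3713379032873
pins [[ 590.04408335 -220.24075569   64.        ]
 [ 481.60186631 -207.63711937   64.        ]] [ 535.82297483 -213.93893753   64.        ] 109.17218548735138 -6.629426491038604
scene plate [602.19403058 171.28485062  89.        ]
-14.395621009786371 79.63837520285004
scene fix [[ 464.39051084 -224.05382046   55.        ]
 [ 468.29288447 -185.22831312   55.        ]
 [ 611.87982442 -241.47564747   55.        ]
 [ 615.65018923 -200.31574347   55.        ]] [ 540.05335224 -212.76838113   55.        ]
[[ 485.35788955 -207.15565637   62.        ]
 [ 594.91488895 -220.1399139    62.        ]] [ 540.13638925 -213.64778513   62.        ] 110.32373752339937
```

Run:
```python
from h import *
s=read_state(); M=R.from_quat(s['ee_rot']).as_matrix(); print(M.round(4))
x=M[:,0]; print(np.degrees(np.arctan2(x[1],x[0])), s['ee_pos'])
c=viewer.calibration('wrist'); print(c['origin']-s['ee_pos'], R.from_quat(c['orientation']).as_matrix().round(3))
```

```text
[[ 3.549e-01 -9.000e-04 -9.349e-01]
 [ 9.349e-01 -1.700e-03  3.549e-01]
 [-1.900e-03 -1.000e+00  2.000e-04]]
69.21446214672834 [221.4728764  583.70366483 201.13206797]
[-64.21767577  24.37414965 172.13358125] [[ 0.354 -0.901 -0.249]
 [ 0.935  0.341  0.097]
 [-0.002 -0.267  0.964]]
```

Call:
{"op": "move_arm", "data": {"plan": [{"dx": 40, "dy": -25, "dz": 0, "jaw": 1}, {"dx": 80, "dy": -55, "jaw": 1}, {"dx": 115, "dy": -90, "jaw": 1}, {"dx": 145, "dy": -130, "jaw": 1}, {"dx": 177, "dy": -167, "rz": 0.115, "jaw": 1}, {"dx": 210, "dy": -203, "rz": 0.115, "jaw": 1}, {"dx": 243, "dy": -239, "rz": 0.115, "jaw": 1}, {"dx": 276, "dy": -275, "rz": 0.115, "jaw": 1}, {"dx": 309, "dy": -312, "rz": 0.115, "jaw": 1}, {"dx": 341, "dy": -349, "rz": 0.115, "jaw": 1}, {"dx": 372, "dy": -387, "rz": 0.115, "jaw": 1}, {"dx": 398.6, "dy": -417.7, "rz": 0.115, "jaw": 1}, {"dx": 398.6, "dy": -417.7, "dz": -35, "rz": 0.115, "jaw": 1}, {"dx": 398.6, "dy": -417.7, "dz": -70, "rz": 0.115, "jaw": 1}, {"dx": 398.6, "dy": -417.7, "dz": -80, "rz": 0.115, "jaw": 1}, {"dx": 398.6, "dy": -417.7, "dz": -80, "rz": 0.115, "jaw": 1}, {"dx": 398.6, "dy": -417.7, "dz": -80, "rz": 0.115, "jaw": 1}]}}

```text
$.plan[0]: bad value
```

Run:
```python
from h import *
s=read_state(); x=R.from_quat(s['ee_rot']).as_matrix()[:,0]; print(s['t'],s['ee_pos'],s['force'],s['width'],np.degrees(np.arctan2(x[1],x[0])),s['joint_positions'])
for n in ["scene","wrist"]:
    im=viewer.capture(n); cv2.imwrite(f"pics/{n}1.png",im[:,:,::-1])
```

```text
0.15 [221.4728764  583.70366483 201.13206797] [0.90491547 1.00787003 0.20920606] 85.52699805134426 69.21446214672834 [ 1.09580023e+00  2.17610567e-01  1.61459963e+00 -2.01980755e-05
  1.31129289e+00 -1.12214635e-01]
```

View pics/wrist1.png

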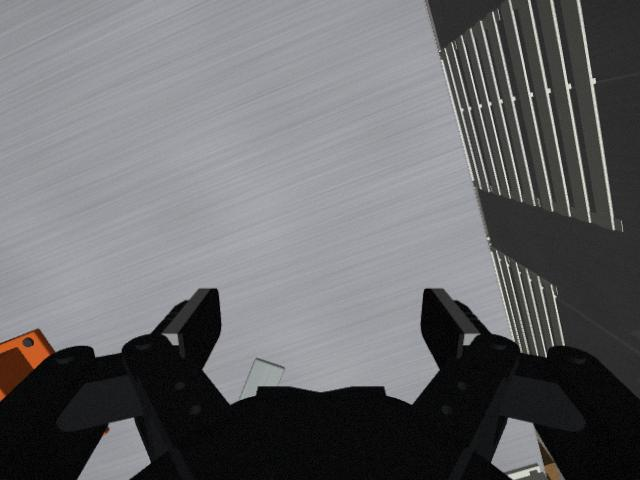

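View pics/scene1.png

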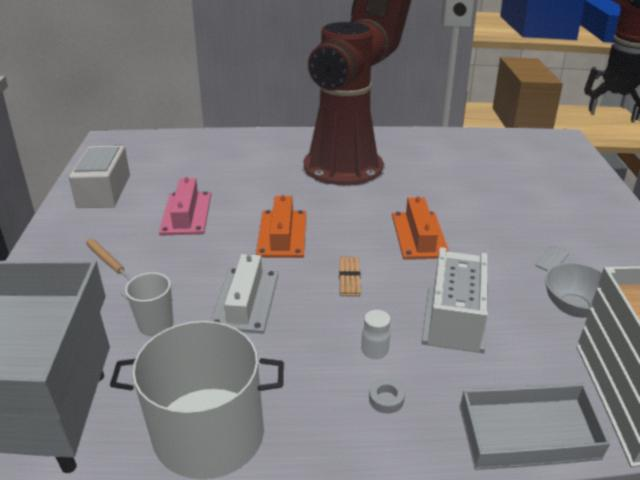

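The move was refused, probably because every key has to be present in each row. The pictures are unchanged: the stand is still at (460,295) in the scene view.

Call:
{"op": "move_arm", "data": {"plan": [{"dx": 40, "dy": -25, "dz": 0, "rx": 0, "ry": 0, "rz": 0, "jaw": 1}, {"dx": 80, "dy": -55, "dz": 0, "rx": 0, "ry": 0, "rz": 0, "jaw": 1}, {"dx": 115, "dy": -90, "dz": 0, "rx": 0, "ry": 0, "rz": 0.05, "jaw": 1}, {"dx": 145, "dy": -130, "dz": 0, "rx": 0, "ry": 0, "rz": 0.1, "jaw": 1}, {"dx": 177, "dy": -167, "dz": 0, "rx": 0, "ry": 0, "rz": 0.115, "jaw": 1}, {"dx": 210, "dy": -203, "dz": 0, "rx": 0, "ry": 0, "rz": 0.115, "jaw": 1}, {"dx": 243, "dy": -239, "dz": 0, "rx": 0, "ry": 0, "rz": 0.115, "jaw": 1}, {"dx": 276, "dy": -275, "dz": 0, "rx": 0, "ry": 0, "rz": 0.115, "jaw": 1}, {"dx": 309, "dy": -312, "dz": 0, "rx": 0, "ry": 0, "rz": 0.115, "jaw": 1}, {"dx": 341, "dy": -349, "dz": 0, "rx": 0, "ry": 0, "rz": 0.115, "jaw": 1}, {"dx": 372, "dy": -387, "dz": 0, "rx": 0, "ry": 0, "rz": 0.115, "jaw": 1}, {"dx": 398.6, "dy": -417.7, "dz": 0, "rx": 0, "ry": 0, "rz": 0.115, "jaw": 1}, {"dx": 398.6, "dy": -417.7, "dz": -35, "rx": 0, "ry": 0, "rz": 0.115, "jaw": 1}, {"dx": 398.6, "dy": -417.7, "dz": -70, "rx": 0, "ry": 0, "rz": 0.115, "jaw": 1}, {"dx": 398.6, "dy": -417.7, "dz": -80, "rx": 0, "ry": 0, "rz": 0.115, "jaw": 1}, {"dx": 398.6, "dy": -417.7, "dz": -80, "rx": 0, "ry": 0, "rz": 0.115, "jaw": 1}, {"dx": 398.6, "dy": -417.7, "dz": -80, "rx": 0, "ry": 0, "rz": 0.115, "jaw": 1}], "force": 60}}

```text
t: 1.95
ee_pos: [621.2, 167.1, 123.6]
ee_rot: [0.558, 0.435, -0.434, -0.558]
force: [-0.0, 0.1, 1.1]
width: -0.3
```

Run:
```python
from h import *
s=read_state(); x=R.from_quat(s['ee_rot']).as_matrix()[:,0]; print(s['t'],s['ee_pos'],s['force'],s['width'],np.degrees(np.arctan2(x[1],x[0])),s['joint_positions'])
for n in ["scene","wrist"]:
    im=viewer.capture(n); cv2.imwrite(f"pics/{n}1.png",im[:,:,::-1])
```

```text
1.95 [621.18126966 167.12603655 123.55104981] [-0.00175454  0.05372838  1.05279477] -0.2759084462545781 75.8346595234802 [ 1.53797382e-01  3.26476505e-01  1.63213128e+00 -2.10916882e-05
  1.18111289e+00 -1.16975850e+00]
```

View pics/wrist1.png

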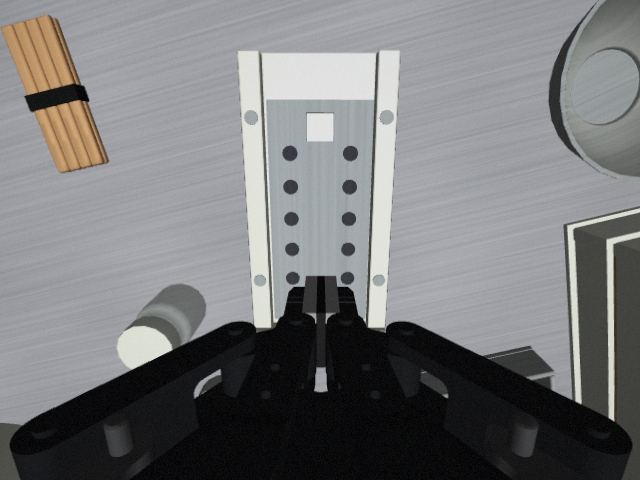

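View pics/scene1.png

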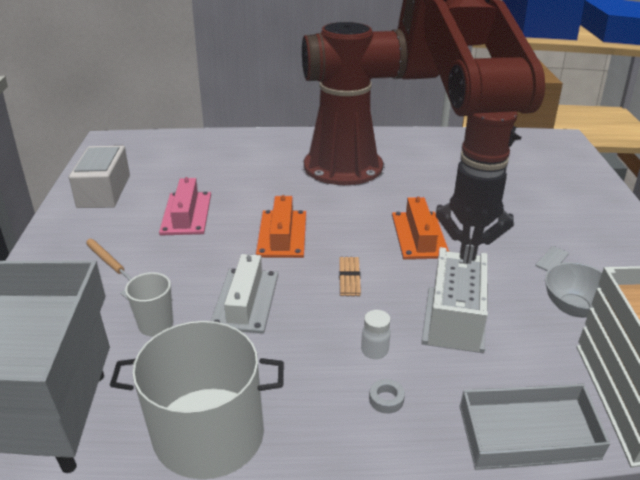

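The wrist view shows the plate aligned with the image, its near hole at (319,127) and the stand's front edge at row 52. The closed fingertips end near (321,280). I'll compute the wrist's estimate of the plate.

Run:
```python
from h import *
W=viewer.calibration('wrist')
P=onz(W,[(290,153),(291,187),(291.5,219),(292,249),(292.5,278),(350,153),(349.5,187),(349,219),(348,249),(347,278)],89)
print(P.mean(0)); d=P[[4,9]].mean(0)-P[[0,5]].mean(0); print(np.degrees(np.arctan2(d[1],d[0])),np.linalg.norm(d), np.linalg.norm(P[0]-P[5]))
E_=onz(W,[(238,52),(400,52)],93); print(E_,E_.mean(0))
E2=onz(W,[(265,99),(375,99)],89); print(E2,E2.mean(0))
s=read_state(); print(proj(W,s['ee_pos']),s['ee_pos'])
```

```text
[601.03966208 172.12172315  89.        ]
-14.259357134120343 80.47216435442651 35.85920598298975
[[498.77079607 151.74111682  93.        ]
 [520.30508904 237.44378239  93.        ]] [509.53794256 194.59244961  93.        ]
[[524.9093183  158.69255495  89.        ]
 [540.31544533 219.97929525  89.        ]] [532.61238182 189.3359251   89.        ]
[[321.01876477 272.29623888]] [622.11524935 167.35752016 124.91480859]
```

Call:
{"op": "move_arm", "data": {"plan": [{"dx": 0, "dy": 0, "dz": -14, "rx": 0, "ry": 0, "rz": 0, "jaw": 1}, {"dx": 0, "dy": 0, "dz": -24, "rx": 0, "ry": 0, "rz": 0, "jaw": 1}, {"dx": 0, "dy": 0, "dz": -26, "rx": 0, "ry": 0, "rz": 0, "jaw": 1}, {"dx": 0, "dy": 0, "dz": -26, "rx": 0, "ry": 0, "rz": 0, "jaw": 1}]}}

```text
t: 2.45
ee_pos: [619.3, 166.5, 94.8]
ee_rot: [-0.558, -0.434, 0.435, 0.558]
force: [0.1, 1.1, 0.0]
width: 0.2
```

Call:
{"op": "move_arm", "data": {"plan": [{"dx": 0, "dy": 0, "dz": -2, "rx": 0, "ry": 0, "rz": 0, "jaw": 1}, {"dx": 0, "dy": 0, "dz": -4, "rx": 0, "ry": 0, "rz": 0, "jaw": 1}]}}

```text
t: 2.65
ee_pos: [620.8, 166.7, 92.5]
ee_rot: [0.558, 0.435, -0.434, -0.558]
force: [-0.1, 0.1, 0.3]
width: 0.2
```

Call:
{"op": "move_arm", "data": {"plan": [{"dx": 0, "dy": 0, "dz": -1, "rx": 0, "ry": 0, "rz": 0, "jaw": 1}, {"dx": 0, "dy": 0, "dz": -2, "rx": 0, "ry": 0, "rz": 0, "jaw": 1}]}}

```text
t: 2.85
ee_pos: [620.5, 166.6, 90.3]
ee_rot: [0.558, 0.434, -0.434, -0.558]
force: [-0.2, -0.0, -0.4]
width: 0.2
```

Call:
{"op": "move_arm", "data": {"plan": [{"dx": 0, "dy": 0, "dz": -1, "rx": 0, "ry": 0, "rz": 0, "jaw": 1}, {"dx": 0, "dy": 0, "dz": -1.5, "rx": 0, "ry": 0, "rz": 0, "jaw": 1}]}}

```text
t: 3.05
ee_pos: [620.4, 166.6, 88.6]
ee_rot: [-0.558, -0.434, 0.434, 0.558]
force: [0.5, 0.3, 0.7]
width: 0.1
```

Call:
{"op": "move_arm", "data": {"plan": [{"dx": 0, "dy": 0, "dz": -0.7, "rx": 0, "ry": 0, "rz": 0, "jaw": 1}, {"dx": 0, "dy": 0, "dz": -1.2, "rx": 0, "ry": 0, "rz": 0, "jaw": 1}]}}

```text
t: 3.25
ee_pos: [620.4, 166.6, 87.5]
ee_rot: [0.558, 0.434, -0.434, -0.558]
force: [0.0, -0.2, 0.2]
width: -0.2
```

Call:
{"op": "move_arm", "data": {"plan": [{"dx": 0, "dy": 0, "dz": -0.7, "rx": 0, "ry": 0, "rz": 0, "jaw": 1}, {"dx": 0, "dy": 0, "dz": -1.2, "rx": 0, "ry": 0, "rz": 0, "jaw": 1}]}}

```text
t: 3.45
ee_pos: [620.4, 166.6, 86.2]
ee_rot: [-0.558, -0.434, 0.434, 0.558]
force: [-0.6, 0.4, -0.3]
width: 0.2
```

Call:
{"op": "move_arm", "data": {"plan": [{"dx": 0, "dy": 0, "dz": -1, "rx": 0, "ry": 0, "rz": 0, "jaw": 1}, {"dx": 0, "dy": 0, "dz": -1, "rx": 0, "ry": 0, "rz": 0, "jaw": 1}]}}

```text
t: 3.65
ee_pos: [620.3, 166.6, 85.1]
ee_rot: [-0.558, -0.434, 0.434, 0.558]
force: [-0.3, 0.7, -0.2]
width: -0.1
```

Call:
{"op": "move_arm", "data": {"plan": [{"dx": 0, "dy": 0, "dz": -1, "rx": 0, "ry": 0, "rz": 0, "jaw": 1}, {"dx": 0, "dy": 0, "dz": -1, "rx": 0, "ry": 0, "rz": 0, "jaw": 1}]}}

```text
t: 3.85
ee_pos: [620.3, 166.6, 84.2]
ee_rot: [-0.558, -0.434, 0.434, 0.558]
force: [0.5, 0.1, -1.0]
width: -0.2
```

Call:
{"op": "move_arm", "data": {"plan": [{"dx": 0, "dy": 0, "dz": -1, "rx": 0, "ry": 0, "rz": 0, "jaw": 1}, {"dx": 0, "dy": 0, "dz": -1, "rx": 0, "ry": 0, "rz": 0, "jaw": 1}]}}

```text
t: 4.05
ee_pos: [620.3, 166.6, 83.1]
ee_rot: [-0.558, -0.434, 0.434, 0.558]
force: [-0.8, 0.2, -0.3]
width: 0.1
```

Run:
```python
from h import *
a=cv2.resize(viewer.capture('scene')[210:350,410:520],None,fx=4,fy=4,interpolation=cv2.INTER_CUBIC)
cv2.imwrite("pics/s2.png",a[:,:,::-1]); print(read_state()['force'],read_state()['ee_pos'])
```

```text
[0.1532108  0.70671514 0.07163356] [620.30243352 166.63017713  83.19358799]
```

View pics/s2.png

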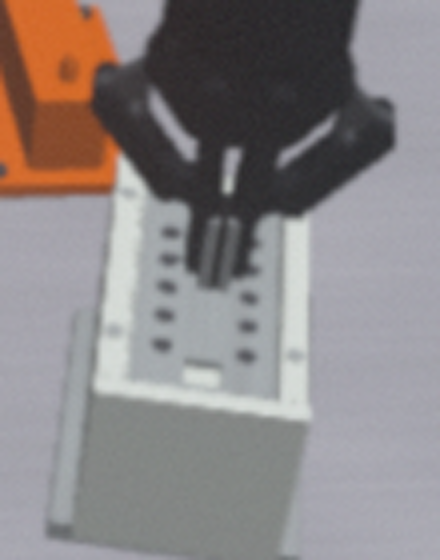

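The fingertips are at the plate, near (217,285) in this crop, and still read almost no force, so the bed is soft here. I'll keep going in small steps.

Call:
{"op": "move_arm", "data": {"plan": [{"dx": 0, "dy": 0, "dz": -0.6, "rx": 0, "ry": 0, "rz": 0, "jaw": 1}, {"dx": 0, "dy": 0, "dz": -1.2, "rx": 0, "ry": 0, "rz": 0, "jaw": 1}]}}

```text
t: 4.3
ee_pos: [620.4, 166.7, 82.1]
ee_rot: [0.558, 0.434, -0.434, -0.558]
force: [-0.4, 0.3, -0.3]
width: -0.0
```

Call:
{"op": "move_arm", "data": {"plan": [{"dx": 0, "dy": 0, "dz": -0.6, "rx": 0, "ry": 0, "rz": 0, "jaw": 1}, {"dx": 0, "dy": 0, "dz": -1.2, "rx": 0, "ry": 0, "rz": 0, "jaw": 1}]}}

```text
t: 4.5
ee_pos: [620.4, 166.6, 80.8]
ee_rot: [-0.558, -0.434, 0.434, 0.558]
force: [-0.4, 0.1, 0.6]
width: -0.2
```

Call:
{"op": "move_arm", "data": {"plan": [{"dx": 0, "dy": 0, "dz": -0.6, "rx": 0, "ry": 0, "rz": 0, "jaw": 1}, {"dx": 0, "dy": 0, "dz": -1.2, "rx": 0, "ry": 0, "rz": 0, "jaw": 1}]}}

```text
t: 4.7
ee_pos: [620.4, 166.6, 79.6]
ee_rot: [-0.558, -0.434, 0.434, 0.558]
force: [-0.5, 0.6, -0.5]
width: 0.0
```

Call:
{"op": "move_arm", "data": {"plan": [{"dx": 0, "dy": 0, "dz": -0.6, "rx": 0, "ry": 0, "rz": 0, "jaw": 1}, {"dx": 0, "dy": 0, "dz": -1.2, "rx": 0, "ry": 0, "rz": 0, "jaw": 1}]}}

```text
t: 4.9
ee_pos: [620.4, 166.6, 78.5]
ee_rot: [0.558, 0.434, -0.434, -0.558]
force: [-0.0, -0.6, -0.3]
width: 0.1
```

Call:
{"op": "move_arm", "data": {"plan": [{"dx": 0, "dy": 0, "dz": -0.6, "rx": 0, "ry": 0, "rz": 0, "jaw": 1}, {"dx": 0, "dy": 0, "dz": -1.2, "rx": 0, "ry": 0, "rz": 0, "jaw": 1}]}}

```text
t: 5.1
ee_pos: [620.4, 166.6, 77.3]
ee_rot: [0.558, 0.434, -0.434, -0.558]
force: [-0.2, 0.7, -0.9]
width: 0.0
```

Call:
{"op": "move_arm", "data": {"plan": [{"dx": 0, "dy": 0, "dz": -0.6, "rx": 0, "ry": 0, "rz": 0, "jaw": 1}, {"dx": 0, "dy": 0, "dz": -1.2, "rx": 0, "ry": 0, "rz": 0, "jaw": 1}]}}

```text
t: 5.3
ee_pos: [620.4, 166.6, 76.0]
ee_rot: [-0.558, -0.434, 0.434, 0.558]
force: [0.4, -0.3, -0.2]
width: -0.0
```

Run:
```python
from h import *
F=[]
im=viewer.capture('scene')
a=cv2.resize(im[210:350,410:520],None,fx=4,fy=4,interpolation=cv2.INTER_CUBIC)
cv2.imwrite("pics/s3.png",a[:,:,::-1]); s=read_state(); print(s['force'],s['wrist_torque'],s['ee_pos'],s['effort'])
```

```text
[ 0.06538264 -0.22438352 -0.97398267] [-0.00440901  0.00608672  0.00979798] [620.31748781 166.62475889  75.94352996] [ 3.94814400e-03 -4.35836470e+01 -2.75262612e+01  3.86376166e-05
 -8.90472700e-03  1.32417495e-05]
```

View pics/s3.png

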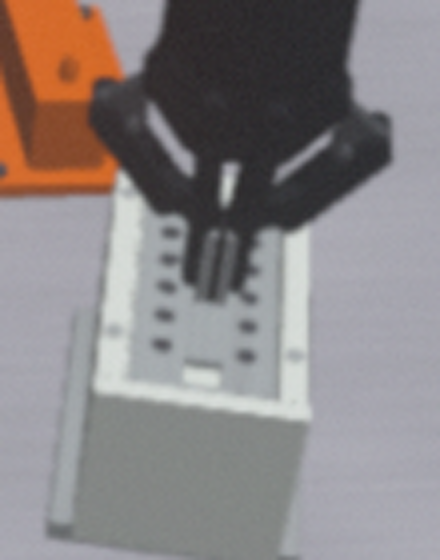

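Run:
```python
from h import *
S=viewer.calibration('scene'); s=read_state()
for z in (83.2,75.9,89): print(z,((proj(S,[620.3,166.6,z])-[410,210]+.5)*4).round(0))
im=viewer.capture('wrist'); cv2.imwrite("pics/w3.png",im[:,:,::-1])
```

```text
83.2 [[204. 330.]]
75.9 [[202. 343.]]
89 [[206. 320.]]
```

View pics/w3.png

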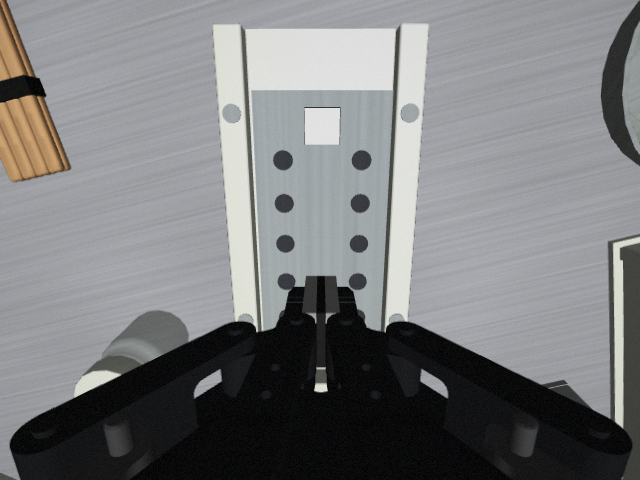

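Run:
```python
from h import *
S=viewer.calibration('scene'); W=viewer.calibration('wrist'); s=read_state(); print(s['ee_pos'],s['t'])
for z in (76,85,90,95,100,105,110,115):
    print(z,onz(W,[(321,276)],z)[0].round(1),onz(S,[(463,285.4)],z)[0].round(1))
im=cv2.imread('pics/w3.png'); cv2.imwrite('pics/w3c.png',cv2.resize(im[250:410,240:400],None,fx=4,fy=4,interpolation=cv2.INTER_CUBIC)*2)
im=cv2.imread('pics/s3.png'); cv2.imwrite('pics/s3c.png',cv2.resize(cv2.convertScaleAbs(im[140:340,120:320],alpha=1.8),None,fx=3,fy=3,interpolation=cv2.INTER_CUBIC))
```

```text
[620.30130097 166.62581331  75.96297257] 5.4
76 [622.3 166.1  76. ] [593.8 177.6  76. ]
85 [618.8 167.   85. ] [604.7 173.9  85. ]
90 [616.8 167.5  90. ] [610.7 171.9  90. ]
95 [614.8 168.   95. ] [616.8 169.9  95. ]
100 [612.8 168.5 100. ] [622.9 167.8 100. ]
105 [610.8 169.  105. ] [628.9 165.8 105. ]
110 [608.8 169.5 110. ] [635.  163.8 110. ]
115 [606.8 170.  115. ] [641.1 161.7 115. ]
```

View pics/s3c.png

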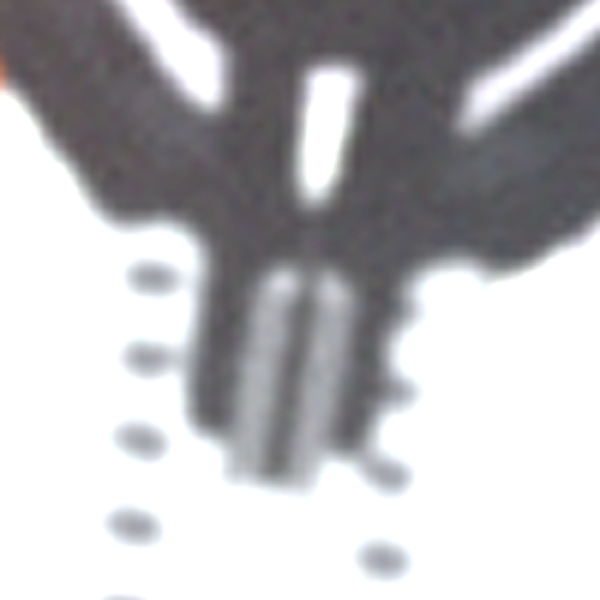

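View pics/w3c.png

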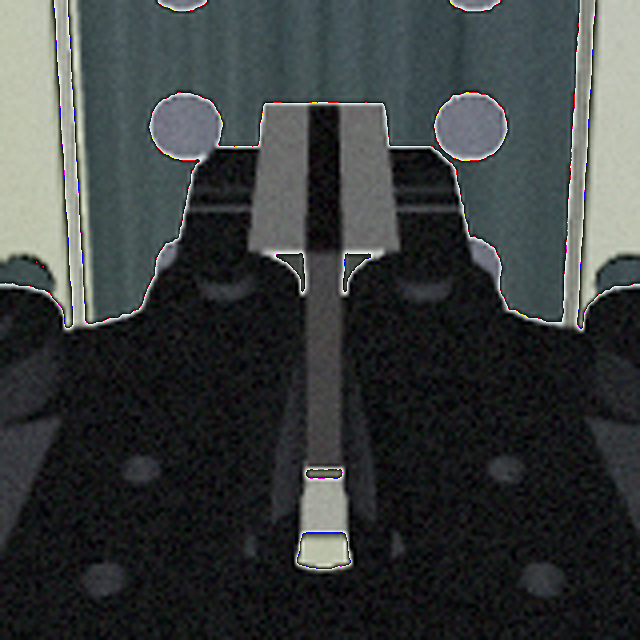

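Triangulating the visible fingertips from the wrist view (321,276) and the scene view (463,285) puts them at z≈100–107. The reported TCP z is 76, so the tips are still hovering about 12 mm above the plate, which fits the zero force. I'll go down further and keep watching.

Call:
{"op": "move_arm", "data": {"plan": [{"dx": 0, "dy": 0, "dz": -1.2, "rx": 0, "ry": 0, "rz": 0, "jaw": 1}, {"dx": 0, "dy": 0, "dz": -2.4, "rx": 0, "ry": 0, "rz": 0, "jaw": 1}, {"dx": 0, "dy": 0, "dz": -3.6, "rx": 0, "ry": 0, "rz": 0, "jaw": 1}]}}

```text
t: 5.7
ee_pos: [620.4, 166.6, 72.4]
ee_rot: [0.558, 0.434, -0.434, -0.558]
force: [-0.0, 0.3, 0.9]
width: 0.4
```

Call:
{"op": "move_arm", "data": {"plan": [{"dx": 0, "dy": 0, "dz": -1.2, "rx": 0, "ry": 0, "rz": 0, "jaw": 1}, {"dx": 0, "dy": 0, "dz": -2.4, "rx": 0, "ry": 0, "rz": 0, "jaw": 1}]}}

```text
t: 5.9
ee_pos: [620.3, 166.6, 69.9]
ee_rot: [-0.558, -0.434, 0.434, 0.558]
force: [-0.3, -0.6, 0.0]
width: 0.1
```

```bash
cat > look.py <<'E'
from h import *
import sys
k=sys.argv[1]
s=read_state(); W=viewer.calibration('wrist')
im=viewer.capture('scene'); w=viewer.capture('wrist')
a=cv2.resize(im[220:340,415:515],(500,600),interpolation=cv2.INTER_CUBIC)
b=cv2.resize(w[260:380,265:375],(275,300),interpolation=cv2.INTER_CUBIC)
c=np.zeros((600,275,3),np.uint8); c[:300]=b; c[300:506]=cv2.resize(w,(275,206))
cv2.imwrite(f"pics/l{k}.png",cv2.convertScaleAbs(np.hstack([a,c])[:,:,::-1],alpha=1.3))
cv2.imwrite(f"pics/w{k}.png",w[:,:,::-1]);cv2.imwrite(f"pics/sc{k}.png",im[:,:,::-1])
print(s['t'],s['ee_pos'].round(2),s['force'].round(2))
E
python3 look.py 4
```

```text
5.9 [620.35 166.64  69.94] [-0.34 -0.61  0.01]
```

View pics/l4.png

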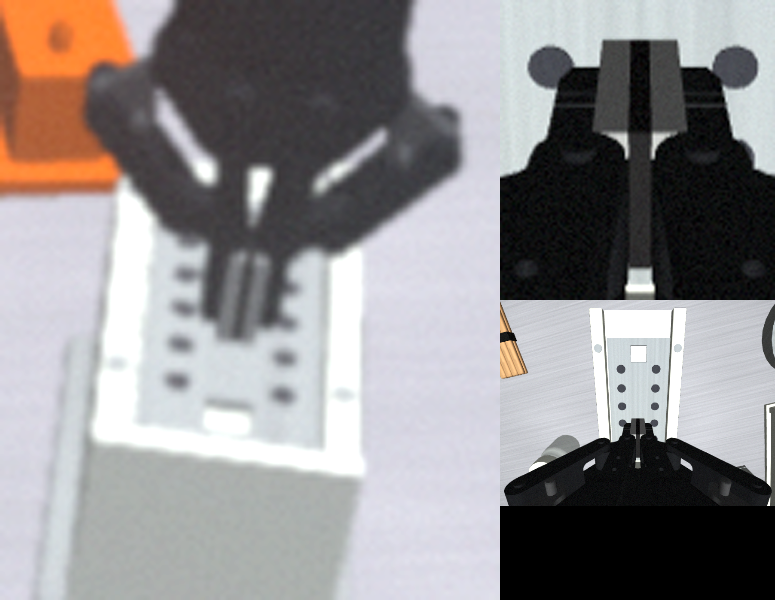

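Call:
{"op": "move_arm", "data": {"plan": [{"dx": 0, "dy": 0, "dz": -1, "rx": 0, "ry": 0, "rz": 0, "jaw": 1}, {"dx": 0, "dy": 0, "dz": -2, "rx": 0, "ry": 0, "rz": 0, "jaw": 1}, {"dx": 0, "dy": 0, "dz": -3, "rx": 0, "ry": 0, "rz": 0, "jaw": 1}]}}

```text
t: 6.3
ee_pos: [620.4, 166.6, 67.1]
ee_rot: [0.558, 0.434, -0.434, -0.558]
force: [-0.2, 0.6, -0.7]
width: 0.1
```

Call:
{"op": "move_arm", "data": {"plan": [{"dx": 0, "dy": 0, "dz": -1, "rx": 0, "ry": 0, "rz": 0, "jaw": 1}, {"dx": 0, "dy": 0, "dz": -2, "rx": 0, "ry": 0, "rz": 0, "jaw": 1}]}}

```text
t: 6.5
ee_pos: [620.4, 166.6, 65.0]
ee_rot: [0.558, 0.434, -0.434, -0.558]
force: [-1.1, 0.3, -0.8]
width: -0.5
```

Call:
{"op": "move_arm", "data": {"plan": [{"dx": 0, "dy": 0, "dz": -1, "rx": 0, "ry": 0, "rz": 0, "jaw": 1}, {"dx": 0, "dy": 0, "dz": -2, "rx": 0, "ry": 0, "rz": 0, "jaw": 1}]}}

```text
t: 6.7
ee_pos: [620.4, 166.6, 63.0]
ee_rot: [-0.558, -0.434, 0.434, 0.558]
force: [0.3, 0.5, -0.1]
width: 0.2
```

```bash
python3 look.py 5
```

```text
6.7 [620.36 166.62  62.98] [ 0.33  0.55 -0.15]
```

View pics/l5.png

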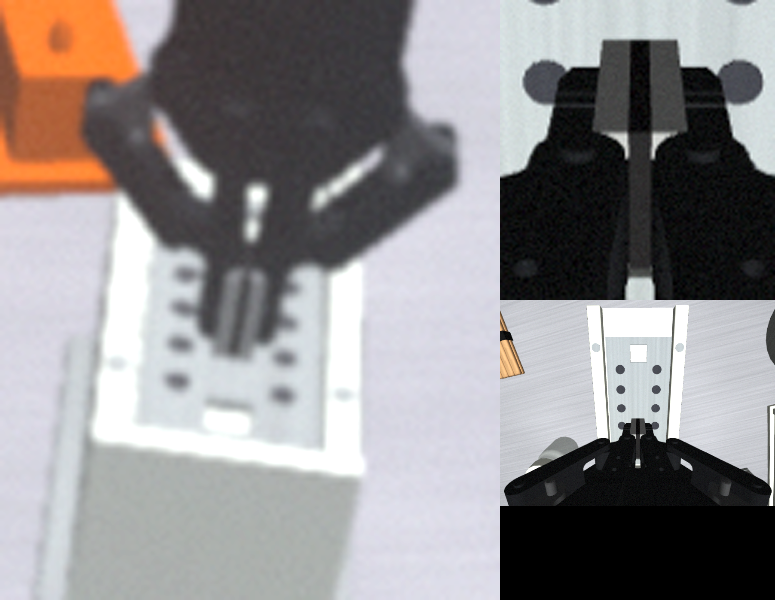

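The tip is now at (233,357) in the crop. It is still moving relative to a static plate, and there is no force yet.

Call:
{"op": "move_arm", "data": {"plan": [{"dx": 0, "dy": 0, "dz": -1, "rx": 0, "ry": 0, "rz": 0, "jaw": 1}, {"dx": 0, "dy": 0, "dz": -1.5, "rx": 0, "ry": 0, "rz": 0, "jaw": 1}]}}

```text
t: 7.0
ee_pos: [620.4, 166.6, 61.6]
ee_rot: [-0.558, -0.434, 0.434, 0.558]
force: [-0.5, -1.2, 0.2]
width: 0.1
```

Call:
{"op": "move_arm", "data": {"plan": [{"dx": 0, "dy": 0, "dz": -1, "rx": 0, "ry": 0, "rz": 0, "jaw": 1}, {"dx": 0, "dy": 0, "dz": -1.5, "rx": 0, "ry": 0, "rz": 0, "jaw": 1}]}}

```text
t: 7.2
ee_pos: [620.3, 166.6, 60.0]
ee_rot: [-0.558, -0.434, 0.434, 0.558]
force: [-1.0, 0.1, 0.8]
width: 0.3
```

Call:
{"op": "move_arm", "data": {"plan": [{"dx": 0, "dy": 0, "dz": -1, "rx": 0, "ry": 0, "rz": 0, "jaw": 1}, {"dx": 0, "dy": 0, "dz": -1.5, "rx": 0, "ry": 0, "rz": 0, "jaw": 1}]}}

```text
t: 7.4
ee_pos: [620.5, 166.6, 58.9]
ee_rot: [0.558, 0.434, -0.434, -0.558]
force: [0.6, 0.3, 1.9]
width: 0.0
```

```bash
python3 look.py 6
```

```text
7.4 [620.46 166.65  58.85] [0.65 0.34 1.88]
```

View pics/l6.png

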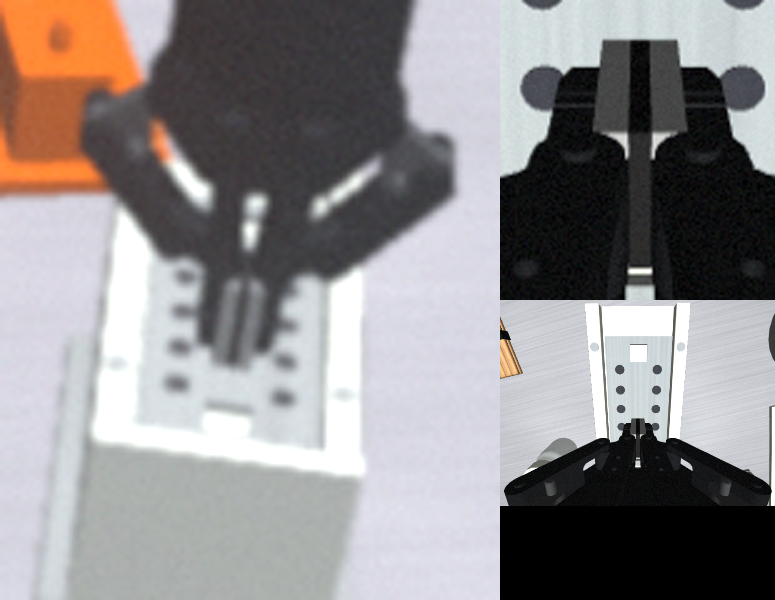

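Contact: the force is 1.9 N, the dots have dropped slightly, and measured z is now lagging. I'll feel through the soft travel in small steps.

Call:
{"op": "move_arm", "data": {"plan": [{"dx": 0, "dy": 0, "dz": -0.5, "rx": 0, "ry": 0, "rz": 0, "jaw": 1}, {"dx": 0, "dy": 0, "dz": -1, "rx": 0, "ry": 0, "rz": 0, "jaw": 1}]}}

```text
t: 7.7
ee_pos: [620.5, 166.7, 57.8]
ee_rot: [0.558, 0.434, -0.434, -0.558]
force: [-0.1, -0.6, 1.5]
width: 0.1
```

Call:
{"op": "move_arm", "data": {"plan": [{"dx": 0, "dy": 0, "dz": -0.5, "rx": 0, "ry": 0, "rz": 0, "jaw": 1}, {"dx": 0, "dy": 0, "dz": -1, "rx": 0, "ry": 0, "rz": 0, "jaw": 1}]}}

```text
t: 7.9
ee_pos: [620.5, 166.7, 56.7]
ee_rot: [0.558, 0.434, -0.434, -0.558]
force: [-0.6, 0.7, 1.2]
width: 0.1
```

Call:
{"op": "move_arm", "data": {"plan": [{"dx": 0, "dy": 0, "dz": -0.5, "rx": 0, "ry": 0, "rz": 0, "jaw": 1}, {"dx": 0, "dy": 0, "dz": -1, "rx": 0, "ry": 0, "rz": 0, "jaw": 1}]}}

```text
t: 8.1
ee_pos: [620.5, 166.7, 55.7]
ee_rot: [0.558, 0.434, -0.434, -0.558]
force: [-1.3, -0.2, 1.8]
width: -0.1
```

Call:
{"op": "move_arm", "data": {"plan": [{"dx": 0, "dy": 0, "dz": -0.8, "rx": 0, "ry": 0, "rz": 0, "jaw": 1}, {"dx": 0, "dy": 0, "dz": -1.5, "rx": 0, "ry": 0, "rz": 0, "jaw": 1}]}}

```text
t: 8.3
ee_pos: [620.5, 166.7, 54.1]
ee_rot: [0.558, 0.434, -0.434, -0.558]
force: [-0.4, -0.5, 2.0]
width: -0.2
```

Call:
{"op": "move_arm", "data": {"plan": [{"dx": 0, "dy": 0, "dz": -0.8, "rx": 0, "ry": 0, "rz": 0, "jaw": 1}, {"dx": 0, "dy": 0, "dz": -1.5, "rx": 0, "ry": 0, "rz": 0, "jaw": 1}]}}

```text
t: 8.5
ee_pos: [620.5, 166.7, 52.6]
ee_rot: [0.558, 0.434, -0.434, -0.558]
force: [0.2, -0.6, 2.6]
width: 0.3
```

Call:
{"op": "move_arm", "data": {"plan": [{"dx": 0, "dy": 0, "dz": -0.8, "rx": 0, "ry": 0, "rz": 0, "jaw": 1}, {"dx": 0, "dy": 0, "dz": -1.5, "rx": 0, "ry": 0, "rz": 0, "jaw": 1}]}}

```text
t: 8.7
ee_pos: [620.5, 166.7, 51.1]
ee_rot: [0.558, 0.434, -0.434, -0.558]
force: [0.2, -0.0, 2.0]
width: -0.1
```

Call:
{"op": "move_arm", "data": {"plan": [{"dx": 0, "dy": 0, "dz": -0.8, "rx": 0, "ry": 0, "rz": 0, "jaw": 1}, {"dx": 0, "dy": 0, "dz": -1.5, "rx": 0, "ry": 0, "rz": 0, "jaw": 1}]}}

```text
t: 8.9
ee_pos: [620.5, 166.7, 49.6]
ee_rot: [0.558, 0.434, -0.434, -0.558]
force: [-0.1, -0.0, 2.9]
width: -0.2
```

Call:
{"op": "move_arm", "data": {"plan": [{"dx": 0, "dy": 0, "dz": -0.8, "rx": 0, "ry": 0, "rz": 0, "jaw": 1}, {"dx": 0, "dy": 0, "dz": -1.5, "rx": 0, "ry": 0, "rz": 0, "jaw": 1}]}}

```text
t: 9.1
ee_pos: [620.5, 166.7, 48.1]
ee_rot: [0.558, 0.434, -0.434, -0.558]
force: [-0.1, -0.0, 1.6]
width: -0.2
```

Call:
{"op": "move_arm", "data": {"plan": [{"dx": 0, "dy": 0, "dz": -0.8, "rx": 0, "ry": 0, "rz": 0, "jaw": 1}, {"dx": 0, "dy": 0, "dz": -1.5, "rx": 0, "ry": 0, "rz": 0, "jaw": 1}]}}

```text
t: 9.3
ee_pos: [620.5, 166.6, 46.8]
ee_rot: [0.558, 0.434, -0.434, -0.558]
force: [-0.7, -1.1, 4.9]
width: 0.1
```

Call:
{"op": "move_arm", "data": {"plan": [{"dx": 0, "dy": 0, "dz": -0.5, "rx": 0, "ry": 0, "rz": 0, "jaw": 1}, {"dx": 0, "dy": 0, "dz": -0.5, "rx": 0, "ry": 0, "rz": 0, "jaw": 1}]}}

```text
t: 9.5
ee_pos: [620.5, 166.6, 46.7]
ee_rot: [0.558, 0.434, -0.434, -0.558]
force: [-1.4, -0.2, 5.4]
width: -0.2
```

Call:
{"op": "move_arm", "data": {"plan": [{"dx": 0, "dy": 0, "dz": -0.4, "rx": 0, "ry": 0, "rz": 0, "jaw": 1}, {"dx": 0, "dy": 0, "dz": -0.4, "rx": 0, "ry": 0, "rz": 0, "jaw": 1}]}}

```text
t: 9.7
ee_pos: [620.5, 166.7, 46.6]
ee_rot: [0.558, 0.434, -0.434, -0.558]
force: [-1.2, 1.0, 6.1]
width: -0.0
```

The bed is firm at TCP z≈46.6, with the arm giving roughly 2–3 N per mm of command. I'll build up to about 10 N.

Call:
{"op": "move_arm", "data": {"plan": [{"dx": 0, "dy": 0, "dz": -0.6, "rx": 0, "ry": 0, "rz": 0, "jaw": 1}, {"dx": 0, "dy": 0, "dz": -0.8, "rx": 0, "ry": 0, "rz": 0, "jaw": 1}, {"dx": 0, "dy": 0, "dz": -0.8, "rx": 0, "ry": 0, "rz": 0, "jaw": 1}]}}

```text
t: 10.0
ee_pos: [620.7, 166.7, 46.3]
ee_rot: [0.558, 0.434, -0.434, -0.558]
force: [-1.7, -0.9, 8.5]
width: -0.3
```

Call:
{"op": "move_arm", "data": {"plan": [{"dx": 0, "dy": 0, "dz": -0.4, "rx": 0, "ry": 0, "rz": 0, "jaw": 1}, {"dx": 0, "dy": 0, "dz": -0.4, "rx": 0, "ry": 0, "rz": 0, "jaw": 1}]}}

```text
t: 10.2
ee_pos: [620.8, 166.7, 46.2]
ee_rot: [0.558, 0.435, -0.434, -0.558]
force: [-1.8, -0.1, 9.4]
width: 0.1
```

Call:
{"op": "move_arm", "data": {"plan": [{"dx": 0, "dy": 0, "dz": -0.6, "rx": 0, "ry": 0, "rz": 0, "jaw": 1}, {"dx": -2.9, "dy": 0.74, "dz": -0.6, "rx": 0, "ry": 0, "rz": 0, "jaw": 1}, {"dx": -5.8, "dy": 1.48, "dz": -0.6, "rx": 0, "ry": 0, "rz": 0, "jaw": 1}, {"dx": -8.7, "dy": 2.2, "dz": -0.6, "rx": 0, "ry": 0, "rz": 0, "jaw": 1}]}}

```text
t: 10.6
ee_pos: [614.9, 168.9, 46.5]
ee_rot: [0.559, 0.436, -0.432, -0.557]
force: [2.5, 0.0, 6.8]
width: -0.1
```

```bash
python3 look.py 7
```

```text
10.6 [614.91 168.86  46.48] [2.52 0.03 6.82]
```

View pics/w7.png

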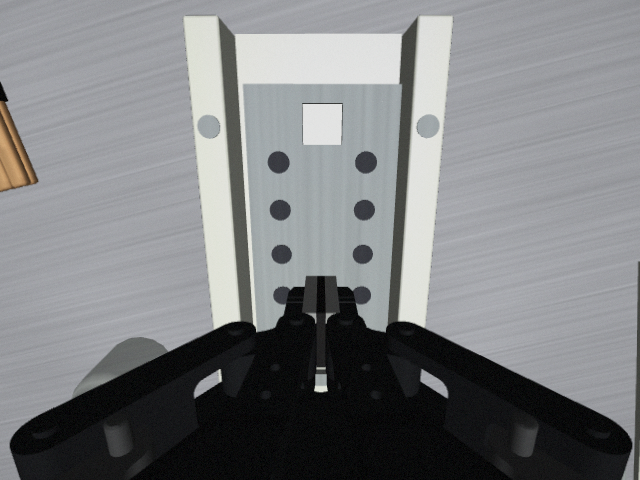

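The plate is moving with the finger: the gap to the front edge is now rows 34–84, about 20 mm. The press sagged to about 7 N, so I'll add some and keep dragging.

Call:
{"op": "move_arm", "data": {"plan": [{"dx": -1, "dy": 0.25, "dz": -1, "rx": 0, "ry": 0, "rz": 0, "jaw": 1}, {"dx": -3.9, "dy": 1, "dz": -1.2, "rx": 0, "ry": 0, "rz": 0, "jaw": 1}, {"dx": -6.8, "dy": 1.73, "dz": -1.2, "rx": 0, "ry": 0, "rz": 0, "jaw": 1}, {"dx": -9.7, "dy": 2.46, "dz": -1.2, "rx": 0, "ry": 0, "rz": 0, "jaw": 1}]}}

```text
t: 11.1
ee_pos: [606.4, 171.2, 46.2]
ee_rot: [0.56, 0.437, -0.432, -0.556]
force: [3.0, -1.2, 9.7]
width: 0.2
```

Call:
{"op": "move_arm", "data": {"plan": [{"dx": -2.9, "dy": 0.74, "dz": 0, "rx": 0, "ry": 0, "rz": 0, "jaw": 1}, {"dx": -5.8, "dy": 1.48, "dz": 0, "rx": 0, "ry": 0, "rz": 0, "jaw": 1}, {"dx": -8.7, "dy": 2.2, "dz": 0, "rx": 0, "ry": 0, "rz": 0, "jaw": 1}]}}

```text
t: 11.4
ee_pos: [597.7, 173.4, 46.2]
ee_rot: [0.56, 0.437, -0.432, -0.556]
force: [2.7, -1.3, 9.5]
width: -0.0
```

Call:
{"op": "move_arm", "data": {"plan": [{"dx": -3.4, "dy": 0.86, "dz": -0.2, "rx": 0, "ry": 0, "rz": 0, "jaw": 1}, {"dx": -6.8, "dy": 1.73, "dz": -0.2, "rx": 0, "ry": 0, "rz": 0, "jaw": 1}, {"dx": -10.2, "dy": 2.59, "dz": -0.2, "rx": 0, "ry": 0, "rz": 0, "jaw": 1}, {"dx": -13.6, "dy": 3.45, "dz": -0.2, "rx": 0, "ry": 0, "rz": 0, "jaw": 1}]}}

```text
t: 11.8
ee_pos: [584.3, 176.8, 46.1]
ee_rot: [0.56, 0.437, -0.432, -0.556]
force: [3.5, -1.9, 9.7]
width: 0.0
```

```bash
python3 look.py 8
```

```text
11.8 [584.3  176.77  46.1 ] [ 3.53 -1.94  9.67]
```

View pics/w8.png

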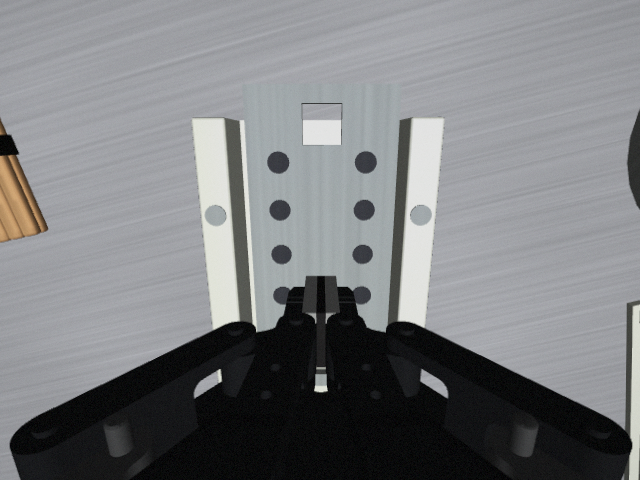

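The plate moves with the finger without slipping. The stand edge shows through the hole at row 120, so about 13 mm sticks out; 37 mm more to go.

Call:
{"op": "move_arm", "data": {"plan": [{"dx": -3.4, "dy": 0.86, "dz": 0, "rx": 0, "ry": 0, "rz": 0, "jaw": 1}, {"dx": -6.8, "dy": 1.73, "dz": 0, "rx": 0, "ry": 0, "rz": 0, "jaw": 1}, {"dx": -10.2, "dy": 2.59, "dz": 0, "rx": 0, "ry": 0, "rz": 0, "jaw": 1}, {"dx": -13.6, "dy": 3.45, "dz": 0, "rx": 0, "ry": 0, "rz": 0, "jaw": 1}]}}

```text
t: 12.3
ee_pos: [570.7, 180.2, 46.1]
ee_rot: [0.56, 0.437, -0.432, -0.556]
force: [3.4, -2.3, 9.6]
width: -0.1
```

Call:
{"op": "move_arm", "data": {"plan": [{"dx": -3.4, "dy": 0.86, "dz": 0, "rx": 0, "ry": 0, "rz": 0, "jaw": 1}, {"dx": -6.8, "dy": 1.73, "dz": 0, "rx": 0, "ry": 0, "rz": 0, "jaw": 1}, {"dx": -10.2, "dy": 2.59, "dz": 0, "rx": 0, "ry": 0, "rz": 0, "jaw": 1}, {"dx": -13.6, "dy": 3.45, "dz": 0, "rx": 0, "ry": 0, "rz": 0, "jaw": 1}]}}

```text
t: 12.7
ee_pos: [557.2, 183.6, 46.1]
ee_rot: [0.56, 0.437, -0.432, -0.556]
force: [2.5, -2.0, 10.0]
width: -0.2
```

```bash
python3 look.py 9
```

```text
12.7 [557.19 183.58  46.05] [ 2.49 -2.02  9.98]
```

View pics/w9.png

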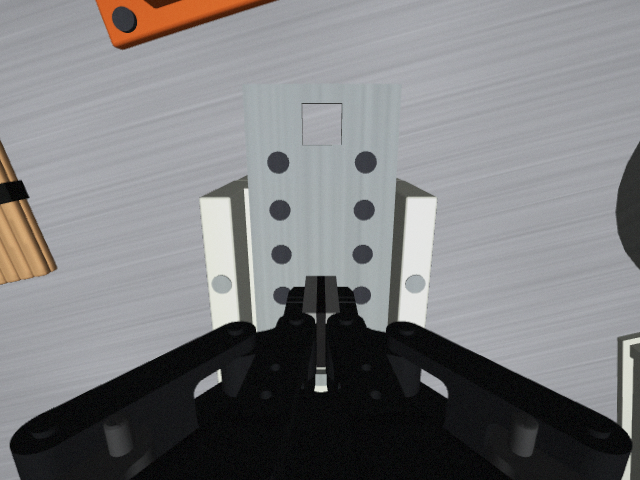

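About 41 mm is out. One last 9 mm, then a smooth rise with the bed.

Call:
{"op": "move_arm", "data": {"plan": [{"dx": -3, "dy": 0.75, "dz": 0, "rx": 0, "ry": 0, "rz": 0, "jaw": 1}, {"dx": -6, "dy": 1.5, "dz": 0, "rx": 0, "ry": 0, "rz": 0, "jaw": 1}, {"dx": -8.7, "dy": 2.2, "dz": 0, "rx": 0, "ry": 0, "rz": 0, "jaw": 1}, {"dx": -8.7, "dy": 2.2, "dz": 0, "rx": 0, "ry": 0, "rz": 0, "jaw": 1}]}}

```text
t: 13.2
ee_pos: [548.0, 185.9, 45.9]
ee_rot: [0.56, 0.437, -0.432, -0.556]
force: [2.4, -1.5, 11.4]
width: 0.6
```

Call:
{"op": "move_arm", "data": {"plan": [{"dx": 1.5, "dy": -0.4, "dz": 1.5, "rx": 0, "ry": 0, "rz": 0, "jaw": 1}, {"dx": 1.5, "dy": -0.4, "dz": 3.5, "rx": 0, "ry": 0, "rz": 0, "jaw": 1}, {"dx": 1.5, "dy": -0.4, "dz": 5.5, "rx": 0, "ry": 0, "rz": 0, "jaw": 1}, {"dx": 1.5, "dy": -0.4, "dz": 7.5, "rx": 0, "ry": 0, "rz": 0, "jaw": 1}, {"dx": 1.5, "dy": -0.4, "dz": 9.5, "rx": 0, "ry": 0, "rz": 0, "jaw": 1}, {"dx": 1.5, "dy": -0.4, "dz": 11.5, "rx": 0, "ry": 0, "rz": 0, "jaw": 1}, {"dx": 1.5, "dy": -0.4, "dz": 13.5, "rx": 0, "ry": 0, "rz": 0, "jaw": 1}, {"dx": 1.5, "dy": -0.4, "dz": 15.5, "rx": 0, "ry": 0, "rz": 0, "jaw": 1}, {"dx": 1.5, "dy": -0.4, "dz": 17.5, "rx": 0, "ry": 0, "rz": 0, "jaw": 1}, {"dx": 1.5, "dy": -0.4, "dz": 19.5, "rx": 0, "ry": 0, "rz": 0, "jaw": 1}, {"dx": 1.5, "dy": -0.4, "dz": 23, "rx": 0, "ry": 0, "rz": 0, "jaw": 1}, {"dx": 1.5, "dy": -0.4, "dz": 35, "rx": 0, "ry": 0, "rz": 0, "jaw": 1}, {"dx": 1.5, "dy": -0.4, "dz": 55, "rx": 0, "ry": 0, "rz": 0, "jaw": 1}, {"dx": 1.5, "dy": -0.4, "dz": 80, "rx": 0, "ry": 0, "rz": 0, "jaw": 0.5}, {"dx": 1.5, "dy": -0.4, "dz": 80, "rx": 0, "ry": 0, "rz": 0, "jaw": 0}, {"dx": 1.5, "dy": -0.4, "dz": 80, "rx": 0, "ry": 0, "rz": 0, "jaw": 0}, {"dx": 1.5, "dy": -0.4, "dz": 80, "rx": 0, "ry": 0, "rz": 0, "jaw": 0}, {"dx": 1.5, "dy": -0.4, "dz": 80, "rx": 0, "ry": 0, "rz": 0, "jaw": 0}]}}

```text
t: 15.0
ee_pos: [544.1, 185.4, 121.1]
ee_rot: [-0.558, -0.433, 0.435, 0.558]
force: [-0.3, -0.2, -0.9]
width: 72.2
```

```bash
python3 look.py 10
```

```text
15.0 [544.09 185.41 121.06] [-0.27 -0.15 -0.91]
```

View pics/w10.png

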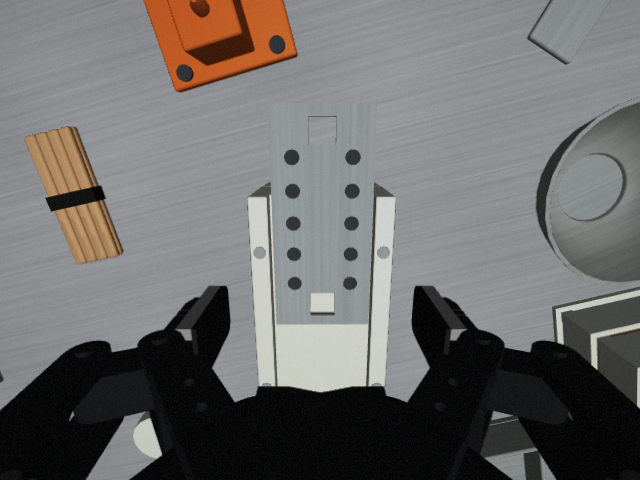

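View pics/l10.png

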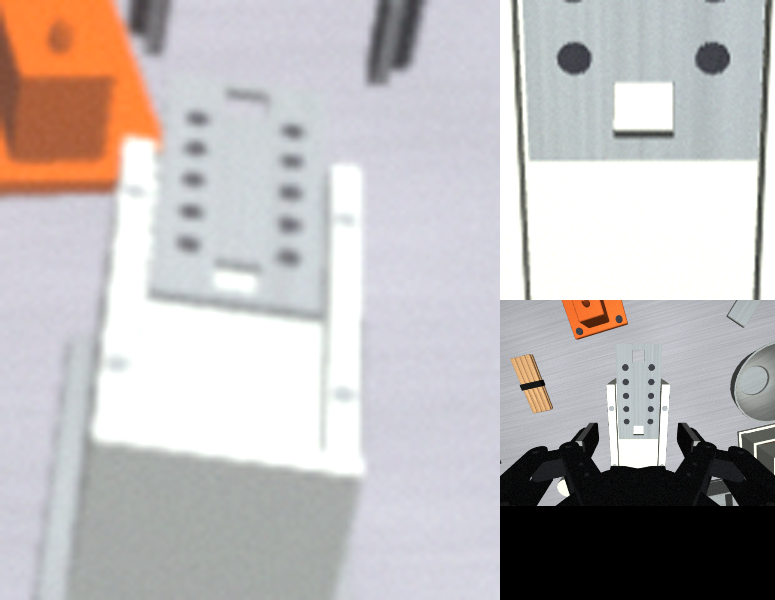

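The plate lies flat with about 50 mm sticking out. In the wrist view its front end is at row 102, the edge near row 190, and the open fingertips at (229,287) and (413,287). Now I need the plate pose and the height of the open fingertips.

Run:
```python
from h import *
W=viewer.calibration('wrist'); s=read_state(); print(s['ee_pos'],s['width'],s['t'])
P=onz(W,[(292,157),(293,191),(293.5,223.5),(294,254),(295,283),(353,157),(352,191),(351.5,223),(351,254),(350,283)],89)
print(P.mean(0)); d=P[[4,9]].mean(0)-P[[0,5]].mean(0); print(np.degrees(np.arctan2(d[1],d[0])),np.linalg.norm(d), np.linalg.norm(P[0]-P[5]))
im=cv2.imread('pics/sc10.png'); cv2.imwrite('pics/s10c.png',cv2.convertScaleAbs(cv2.resize(im[140:300,400:540],None,fx=5,fy=5,interpolation=cv2.INTER_CUBIC)[:600],alpha=1.8))
im=cv2.imread('pics/w10.png'); cv2.imwrite('pics/w10c.png',cv2.convertScaleAbs(cv2.resize(im[260:400,140:500],None,fx=2.2,fy=2.2,interpolation=cv2.INTER_CUBIC)[:600],alpha=3))
```

```text
[544.35877036 185.45115466 121.24259699] 84.69428963682061 15.1
[525.37784504 191.17490783  89.        ]
-14.070624115239477 80.19657588176757 35.98478533620482
```

View pics/s10c.png

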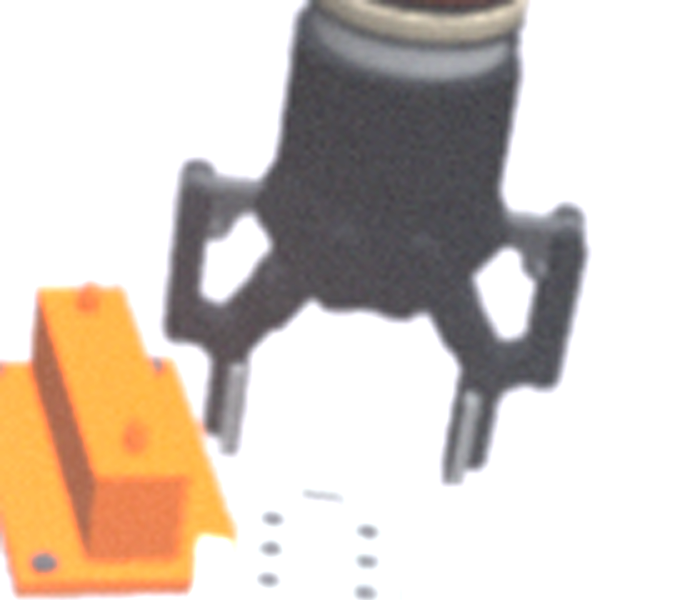

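View pics/w10c.png

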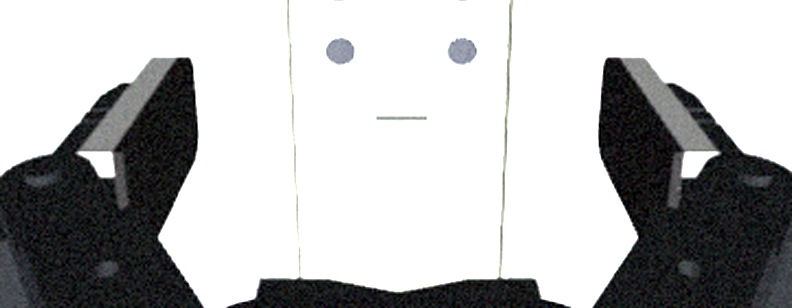

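Run:
```python
from h import *
W=viewer.calibration('wrist');S=viewer.calibration('scene'); s=read_state(); tcp=s['ee_pos']
M=R.from_quat(s['ee_rot']).as_matrix()
for z in (121,140,145,150,155,160,165):
    p=onz(W,[(226.4,286.4),(415,286.4),(229.5,324.5),(412.7,324.5)],z)
    q=onz(S,[(491,236),(445.6,230)],z)
    print(z,np.linalg.norm(p[0]-p[1]).round(1),np.linalg.norm(p[2]-p[3]).round(1),np.linalg.norm(p[0]-p[2]).round(1),((p-tcp)@M)[:,[0,2]].round(1).tolist(),'S',((q-tcp)@M)[:,[0,2]].round(1).tolist())
# plate in bed frame: stand yaw -14.2
u=np.array([np.cos(np.radians(-14.2)),np.sin(np.radians(-14.2))])
print((np.array([525.4,191.2])-[509.4,194.7])@u)
# top
T=viewer.calibration('top'); print(proj(T,[525.4,191.2,89]))
```

```text
121 104.2 104.7 23.6 [[-52.3, -8.5], [51.9, -8.4], [-52.3, -32.1], [52.4, -32.0]] S [[46.9, 50.8], [-37.7, 51.0]]
140 92.8 93.2 21.0 [[-46.6, -0.0], [46.2, 0.1], [-46.6, -21.0], [46.6, -20.9]] S [[43.6, 21.8], [-38.4, 22.1]]
145 89.7 90.1 20.3 [[-45.1, 2.2], [44.7, 2.4], [-45.1, -18.1], [45.1, -17.9]] S [[42.8, 14.2], [-38.6, 14.5]]
150 86.7 87.1 19.6 [[-43.6, 4.5], [43.2, 4.6], [-43.6, -15.2], [43.6, -15.0]] S [[41.9, 6.6], [-38.8, 6.8]]
155 83.7 84.1 19.0 [[-42.0, 6.7], [41.6, 6.8], [-42.0, -12.2], [42.0, -12.1]] S [[41.0, -1.0], [-39.0, -0.8]]
160 80.7 81.0 18.3 [[-40.5, 9.0], [40.1, 9.1], [-40.5, -9.3], [40.5, -9.2]] S [[40.2, -8.6], [-39.2, -8.4]]
165 77.6 78.0 17.6 [[-39.0, 11.2], [38.6, 11.3], [-39.0, -6.4], [39.0, -6.3]] S [[39.3, -16.3], [-39.4, -16.0]]
16.36970144889803
[[187.99237271 190.64052069]]
```

The open fingertips sit about 39 mm above the reported TCP and about 28.5 mm when shut, which agrees with where contact happened. The plate centre is at (525.4,191.2) with bed-edge x≈16 mm, inside the 8–38 window. I'll grip at local x≈-40, at world (486.6,201).

Call:
{"op": "move_arm", "data": {"plan": [{"dx": -30, "dy": 8, "dz": 0, "rx": 0, "ry": 0, "rz": 0, "jaw": 0}, {"dx": -57.8, "dy": 15.5, "dz": 0, "rx": 0, "ry": 0, "rz": 0, "jaw": 0}, {"dx": -57.8, "dy": 15.5, "dz": -30, "rx": 0, "ry": 0, "rz": 0, "jaw": 0}, {"dx": -57.8, "dy": 15.5, "dz": -60, "rx": 0, "ry": 0, "rz": 0, "jaw": 0}, {"dx": -57.8, "dy": 15.5, "dz": -70, "rx": 0, "ry": 0, "rz": 0, "jaw": 0}, {"dx": -57.8, "dy": 15.5, "dz": -80, "rx": 0, "ry": 0, "rz": 0, "jaw": 0}, {"dx": -57.8, "dy": 15.5, "dz": -87, "rx": 0, "ry": 0, "rz": 0, "jaw": 0}, {"dx": -57.8, "dy": 15.5, "dz": -87, "rx": 0, "ry": 0, "rz": 0, "jaw": 0}, {"dx": -57.8, "dy": 15.5, "dz": -87, "rx": 0, "ry": 0, "rz": 0, "jaw": 0}]}}

```text
t: 16.0
ee_pos: [488.4, 201.3, 36.3]
ee_rot: [0.558, 0.435, -0.434, -0.558]
force: [-0.5, -0.3, -0.5]
width: 85.5
```

```bash
python3 look.py 11
python3 - <<'E'
import cv2
im=cv2.imread('pics/sc11.png'); cv2.imwrite('pics/s11c.png',cv2.convertScaleAbs(cv2.resize(im[160:350,400:540],None,fx=3.1,fy=3.1,interpolation=cv2.INTER_CUBIC),alpha=1.3))
E
```

```text
16.0 [488.41 201.31  36.25] [-0.5  -0.26 -0.45]
```

View pics/w11.png

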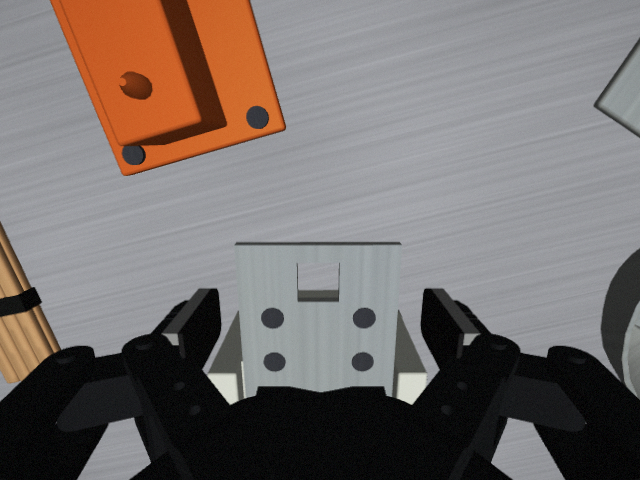

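View pics/s11c.png

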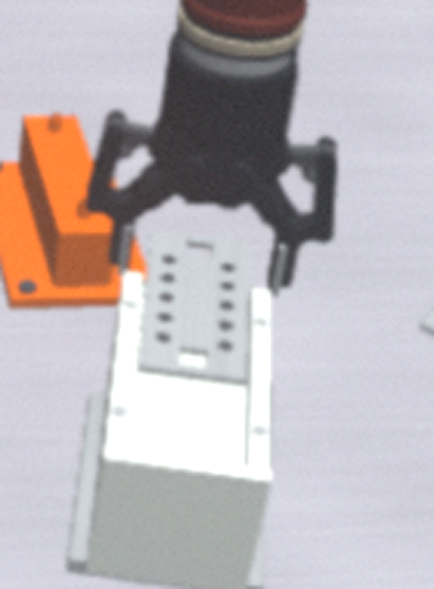

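The plate sits between the open pads, its edges at columns 236 and 401, and the pads straddle the overhanging part. Closing.

Call:
{"op": "move_arm", "data": {"plan": [{"dx": -0.2, "dy": -0.6, "dz": 0, "rx": 0, "ry": 0, "rz": 0, "jaw": 0.2}, {"dx": -0.2, "dy": -0.6, "dz": 0, "rx": 0, "ry": 0, "rz": 0, "jaw": 0.35}, {"dx": -0.2, "dy": -0.6, "dz": 0, "rx": 0, "ry": 0, "rz": 0, "jaw": 0.5}, {"dx": -0.2, "dy": -0.6, "dz": 0, "rx": 0, "ry": 0, "rz": 0, "jaw": 0.5}, {"dx": -0.2, "dy": -0.6, "dz": 0, "rx": 0, "ry": 0, "rz": 0, "jaw": 0.5}, {"dx": -0.2, "dy": -0.6, "dz": 0, "rx": 0, "ry": 0, "rz": 0, "jaw": 0.5}], "force": 60}}

```text
t: 16.7
ee_pos: [487.7, 200.6, 35.8]
ee_rot: [0.558, 0.435, -0.434, -0.558]
force: [0.1, -0.1, 1.5]
width: 59.8
```

```bash
python3 look.py 12
```

```text
16.7 [487.74 200.58  35.76] [ 0.11 -0.1   1.55]
```

View pics/w12.png

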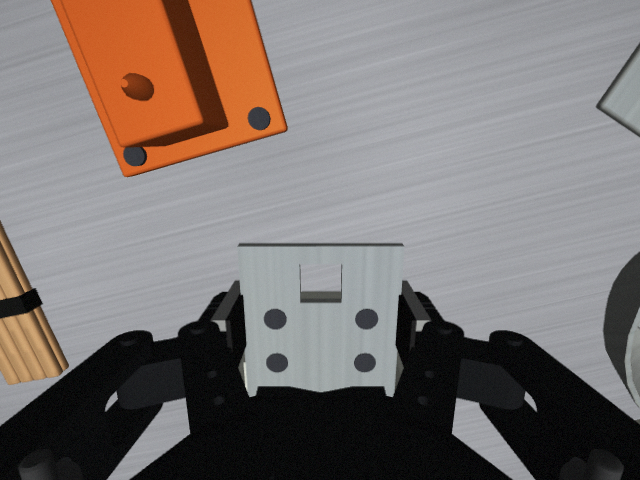

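The pads have closed on both long sides (opening about 60 mm). Now a gentle lift.

Call:
{"op": "move_arm", "data": {"plan": [{"dx": 0, "dy": 0, "dz": 1, "rx": 0, "ry": 0, "rz": 0, "jaw": 0.6}, {"dx": 0, "dy": 0, "dz": 3, "rx": 0, "ry": 0, "rz": 0, "jaw": 0.6}, {"dx": 0, "dy": 0, "dz": 6, "rx": 0, "ry": 0, "rz": 0, "jaw": 0.6}, {"dx": 0, "dy": 0, "dz": 10, "rx": 0, "ry": 0, "rz": 0, "jaw": 0.6}, {"dx": 0, "dy": 0, "dz": 15, "rx": 0, "ry": 0, "rz": 0, "jaw": 0.6}, {"dx": 0, "dy": 0, "dz": 22, "rx": 0, "ry": 0, "rz": 0, "jaw": 0.6}, {"dx": 0, "dy": 0, "dz": 30, "rx": 0, "ry": 0, "rz": 0, "jaw": 0.6}, {"dx": 0, "dy": 0, "dz": 40, "rx": 0, "ry": 0, "rz": 0, "jaw": 0.6}, {"dx": 0, "dy": 0, "dz": 48, "rx": 0, "ry": 0, "rz": 0, "jaw": 0.6}, {"dx": 0, "dy": 0, "dz": 50, "rx": 0, "ry": 0, "rz": 0, "jaw": 0.6}, {"dx": 0, "dy": 0, "dz": 50, "rx": 0, "ry": 0, "rz": 0, "jaw": 0.6}]}}

```text
t: 17.9
ee_pos: [487.9, 200.7, 86.4]
ee_rot: [0.558, 0.435, -0.434, -0.558]
force: [-0.7, -0.6, -2.2]
width: 60.1
```

```bash
python3 look.py 13
python3 - <<'E'
import cv2
im=cv2.imread('pics/sc13.png'); cv2.imwrite('pics/s13c.png',cv2.convertScaleAbs(cv2.resize(im[160:350,400:540],None,fx=3.1,fy=3.1,interpolation=cv2.INTER_CUBIC),alpha=1.3))
E
```

```text
17.9 [487.87 200.7   86.36] [-0.67 -0.56 -2.25]
```

View pics/w13.png

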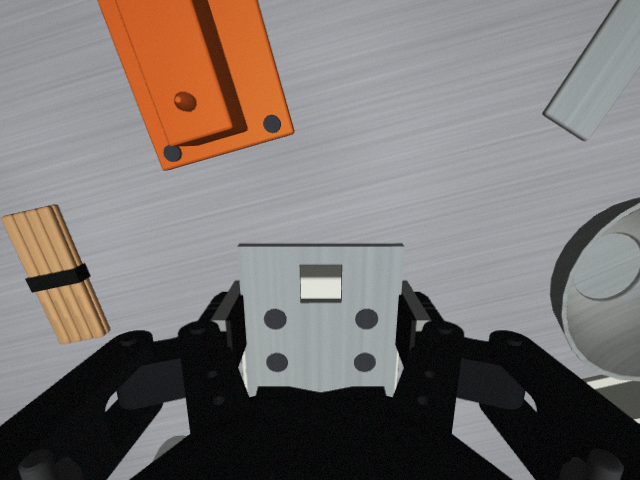

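View pics/s13c.png

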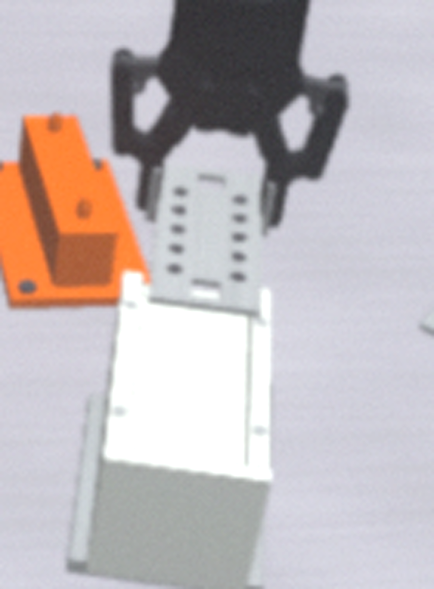

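The plate is held flat, and the wrist view is the same as before the lift. I'll measure where it sits in the hand from its dots in the scene view and the near hole and dots in the wrist view.

Run:
```python
import cv2
im=cv2.imread('pics/sc13.png'); cv2.imwrite('pics/s13d.png',cv2.resize(im[205:265,440:490],None,fx=10,fy=10,interpolation=cv2.INTER_CUBIC))
im=cv2.imread('pics/w13.png'); cv2.imwrite('pics/w13d.png',cv2.resize(im[230:400,220:420],None,fx=3.5,fy=3.5,interpolation=cv2.INTER_CUBIC))
```

```text
(no output)
```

View pics/s13d.png

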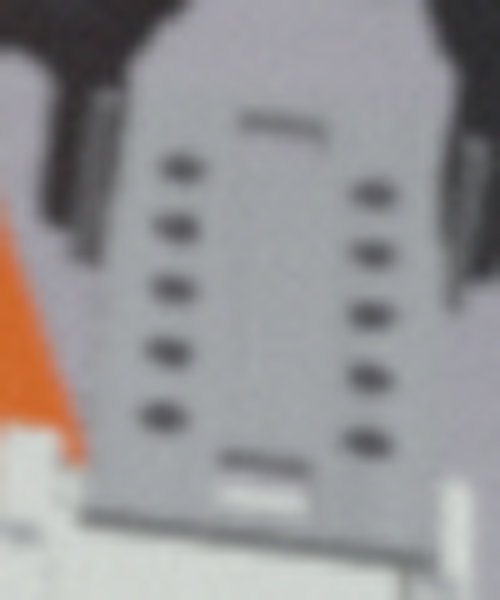

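View pics/w13d.png

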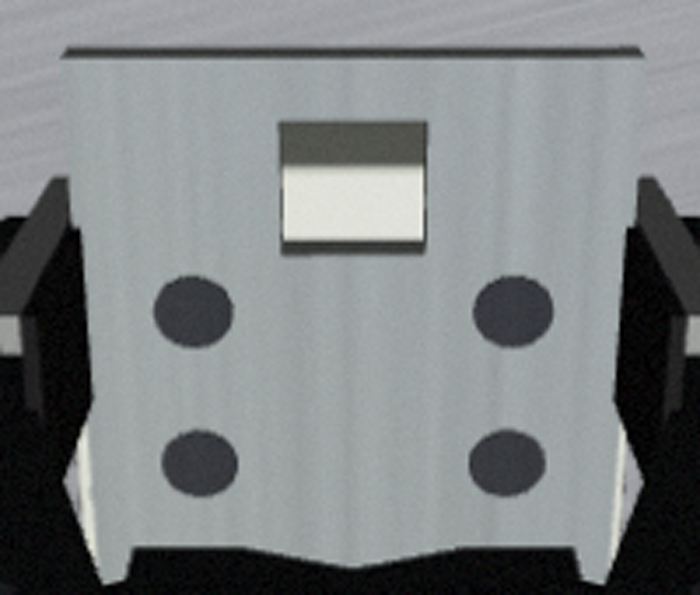

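```bash
cat > fit.py <<'E'
from h import *
from scipy.optimize import least_squares
def un(u,s,off): return (np.array(u,float)+.5)/s-.5+np.array(off)
def fit(obs,x0):
    # obs: list of (cal, local pts, px, weight)
    def f(p):
        r=R.from_rotvec(p[3:])
        return np.concatenate([((proj(c,r.apply(L)+p[:3])-uv)*w).ravel() for c,L,uv,w in obs])
    s=least_squares(f,x0); return s.x,np.sqrt(np.mean(s.fun**2))
E
python3 - <<'E'
from fit import *
W=viewer.calibration('wrist');S=viewer.calibration('scene');s=read_state();tcp=s['ee_pos'];M=R.from_quat(s['ee_rot']).as_matrix();print(tcp)
wl=np.array([(-40,-18),(-40,18),(-20,-18),(-20,18),(-63,-8),(-63,8),(-70,-31),(-70,31)],float)
wl=np.c_[wl,np.full(len(wl),2)]
wu=un([(193,311),(513,311),(200,463),(507,463),(280,121),(427,121),(66,57),(642,57)],3.5,(220,230))
sl=np.array([(x,y,2) for y in(-18,18) for x in(-40,-20,0,20,40)],float)
su=un([(183,168),(178,228),(173,290),(168,352),(163,416),(374,194),(373,254),(371,316),(369,378),(367,441)],10,(440,205))
x0=[525,191,137,0,0,np.radians(-14.2)]
for n,o in(('W',[(W,wl,wu,1)]),('S',[(S,sl,su,1)]),('both',[(W,wl,wu,1),(S,sl,su,1)])):
    p,e=fit(o,x0); r=R.from_rotvec(p[3:]); ez=r.apply([0,0,1]);
    print(n,p[:3].round(2),'yaw,pitch,roll',r.as_euler('ZYX',degrees=True).round(2),'err',e.round(2),'tool:',((p[:3]-tcp)@M).round(2))
x=M[:,0];print('tool yaw',np.degrees(np.arctan2(x[1],x[0])),M[:,1])
E
```

```text
[486.98267128 200.48055974  85.27734709]
W [524.95 190.67 135.21] yaw,pitch,roll [-14.19  -0.8   -0.06] err 0.3 tool: [ -0.21 -49.95 -39.19]
S [517.92 193.02 130.18] yaw,pitch,roll [-14.35   0.66   0.13] err 0.07 tool: [  0.35 -44.91 -31.8 ]
both [524.9  190.69 135.01] yaw,pitch,roll [-14.19  -0.43  -0.05] err 0.24 tool: [ -0.21 -49.75 -39.14]
tool yaw 75.80409953994278 [-5.03565266e-04 -1.31161162e-04 -9.99999865e-01]
```

The plate sits square in the hand: 39.2 mm ahead of the TCP, 0.2 mm to the side, within 1° of flat. I'll carry it to a viewing pose past the fixture, so the wrist camera can see the white fixture's pins ahead of the plate.

Call:
{"op": "move_arm", "data": {"plan": [{"dx": 0, "dy": 0, "dz": 10, "rx": 0, "ry": 0, "rz": 0, "jaw": 0.6}, {"dx": 0, "dy": -4, "dz": 25, "rx": 0, "ry": 0, "rz": 0, "jaw": 0.6}, {"dx": 4, "dy": -14, "dz": 38, "rx": 0, "ry": 0, "rz": 0, "jaw": 0.6}, {"dx": 10, "dy": -30, "dz": 45, "rx": 0, "ry": 0, "rz": 0, "jaw": 0.6}, {"dx": 17, "dy": -55, "dz": 45, "rx": 0, "ry": 0, "rz": 0.01, "jaw": 0.6}, {"dx": 26, "dy": -85, "dz": 45, "rx": 0, "ry": 0, "rz": 0.02, "jaw": 0.6}, {"dx": 35, "dy": -118, "dz": 45, "rx": 0, "ry": 0, "rz": 0.03, "jaw": 0.6}, {"dx": 45, "dy": -151, "dz": 45, "rx": 0, "ry": 0, "rz": 0.045, "jaw": 0.6}, {"dx": 55, "dy": -184, "dz": 45, "rx": 0, "ry": 0, "rz": 0.06, "jaw": 0.6}, {"dx": 65, "dy": -217, "dz": 45, "rx": 0, "ry": 0, "rz": 0.075, "jaw": 0.6}, {"dx": 75, "dy": -250, "dz": 45, "rx": 0, "ry": 0, "rz": 0.09, "jaw": 0.6}, {"dx": 84, "dy": -283, "dz": 45, "rx": 0, "ry": 0, "rz": 0.1, "jaw": 0.6}, {"dx": 94, "dy": -316, "dz": 45, "rx": 0, "ry": 0, "rz": 0.11, "jaw": 0.6}, {"dx": 104, "dy": -349, "dz": 45, "rx": 0, "ry": 0, "rz": 0.12, "jaw": 0.6}, {"dx": 113, "dy": -380, "dz": 45, "rx": 0, "ry": 0, "rz": 0.132, "jaw": 0.6}, {"dx": 120, "dy": -404, "dz": 45, "rx": 0, "ry": 0, "rz": 0.132, "jaw": 0.6}, {"dx": 124, "dy": -417, "dz": 43, "rx": 0, "ry": 0, "rz": 0.132, "jaw": 0.6}, {"dx": 125, "dy": -422, "dz": 40, "rx": 0, "ry": 0, "rz": 0.132, "jaw": 0.6}, {"dx": 125, "dy": -422, "dz": 40, "rx": 0, "ry": 0, "rz": 0.132, "jaw": 0.6}, {"dx": 125, "dy": -422, "dz": 40, "rx": 0, "ry": 0, "rz": 0.132, "jaw": 0.6}]}}

```text
t: 20.0
ee_pos: [611.7, -220.3, 125.1]
ee_rot: [-0.527, -0.47, 0.47, 0.529]
force: [-0.5, -0.4, -1.1]
width: 60.0
```

```bash
python3 look.py 14
```

```text
20.0 [ 611.69 -220.25  125.13] [-0.46 -0.43 -1.12]
```

View pics/w14.png

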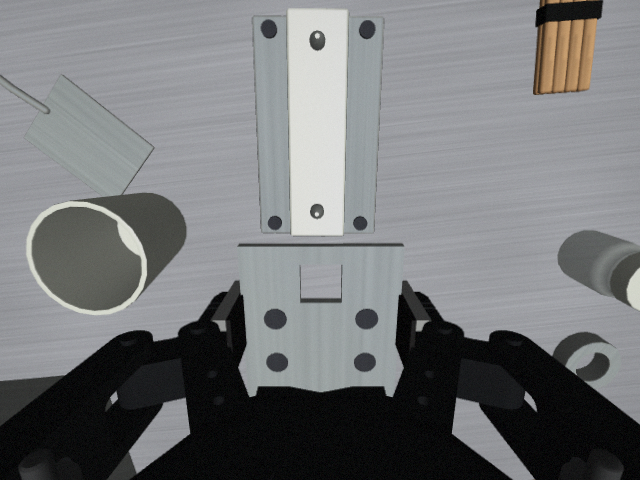

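View pics/sc14.png

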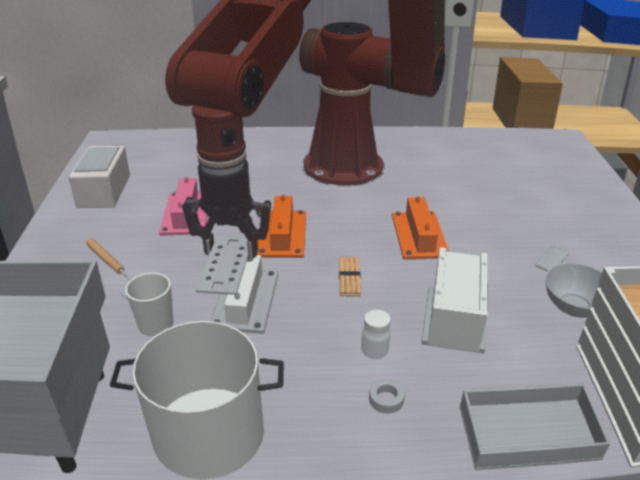

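The whole white fixture is in the wrist view: pin tips near (317,36) and (316,210), top block from (289,9)/(349,9) to (292,235)/(345,235). I'll enlarge that region.

Run:
```python
import cv2
im=cv2.imread('pics/w14.png'); 
cv2.imwrite('pics/w14d.png',cv2.resize(im[0:70,240:400],None,fx=5,fy=5,interpolation=cv2.INTER_CUBIC))
cv2.imwrite('pics/w14e.png',cv2.resize(im[180:260,240:400],None,fx=5,fy=5,interpolation=cv2.INTER_CUBIC))
```

```text
(no output)
```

View pics/w14d.png

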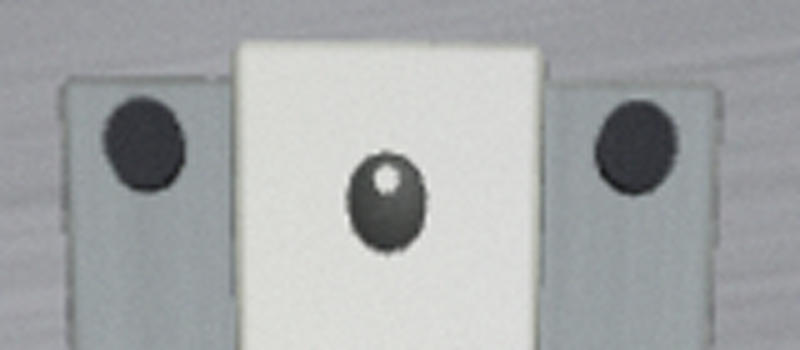

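View pics/w14e.png

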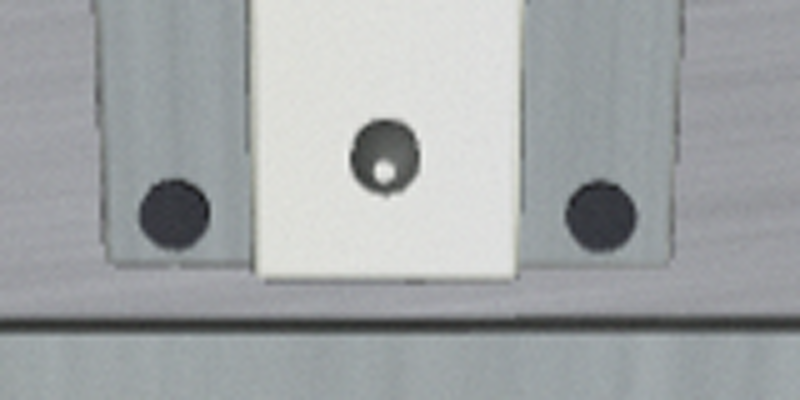

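Run:
```python
from fit import *
W=viewer.calibration('wrist');s=read_state();tcp=s['ee_pos'];M=R.from_quat(s['ee_rot']).as_matrix();print(s['t'],tcp)
L=np.array([(-75,-20,0),(-75,20,0),(75,-20,0),(75,20,0),(-55,0,14),(55,0,14)],float)
u=np.vstack([un([(238,42),(541,46)],5,(240,0)),un([(257,276),(518,278)],5,(240,180)),un([(387,178)],5,(240,0)),un([(384,172)],5,(240,180))])
def f(p): return (proj(W,R.from_euler('z',p[3]).apply(L)+[p[0],p[1],p[2]])-u).ravel()
q=least_squares(f,[538,-214,55,-.116]); print('free z',q.x.round(2),np.degrees(q.x[3]),f(q.x).round(1))
g=lambda p:f([p[0],p[1],55,p[2]])
q=least_squares(g,[538,-214,-.116]); print('z55',q.x.round(2),np.degrees(q.x[2]),g(q.x).round(1))
c=np.array([q.x[0],q.x[1],55]); print('seat in tool',((c-tcp)@M).round(2))
x=M[:,0];print('tool yaw-90',np.degrees(np.arctan2(x[1],x[0]))-90)
w=np.array([np.cos(q.x[2]),np.sin(q.x[2])]); l=np.array([-w[1],w[0]])
t=q.x[:2]-39.2*w+0.2*l
print('target TCP',t,'delta',t-tcp[:2],'drz',q.x[2]-np.arctan2(x[1],x[0])+np.pi/2)
# plate check in wrist
wl=np.array([(-40,-18),(-40,18),(-20,-18),(-20,18),(-63,-8),(-63,8),(-70,-31),(-70,31)],float);wl=np.c_[wl,np.full(8,2)]
```

```text
20.1 [ 612.0045454  -220.08789052  125.40669041]
free z [ 5.3626e+02 -2.1392e+02  5.2960e+01 -1.2000e-01] -6.814105683767562 [-1.2 -0.   1.1 -0.5 -0.8  0.3  0.3  0.2  0.2  1.1  0.3 -1.1]
z55 [ 5.3649e+02 -2.1393e+02 -1.2000e-01] -6.815362121649762 [-1.4 -0.9  1.3 -1.3 -1.   1.3  0.5  1.2  0.2  0.6  0.3 -0.2]
seat in tool [-2.55 70.46 75.68]
tool yaw-90 -6.558931663347948
target TCP [ 497.59211852 -209.08185709] delta [-114.41242688   11.00603343] drz -0.004475555799764663
```

Call:
{"op": "move_arm", "data": {"plan": [{"dx": -5, "dy": 0.5, "dz": 0, "rx": 0, "ry": 0, "rz": 0, "jaw": 0.6}, {"dx": -18, "dy": 1.7, "dz": 0, "rx": 0, "ry": 0, "rz": 0, "jaw": 0.6}, {"dx": -38, "dy": 3.7, "dz": 0, "rx": 0, "ry": 0, "rz": -0.004, "jaw": 0.6}, {"dx": -60, "dy": 5.8, "dz": 0, "rx": 0, "ry": 0, "rz": -0.004, "jaw": 0.6}, {"dx": -82, "dy": 7.9, "dz": 0, "rx": 0, "ry": 0, "rz": -0.004, "jaw": 0.6}, {"dx": -102, "dy": 9.8, "dz": -5, "rx": 0, "ry": 0, "rz": -0.004, "jaw": 0.6}, {"dx": -114.4, "dy": 11, "dz": -15, "rx": 0, "ry": 0, "rz": -0.004, "jaw": 0.6}, {"dx": -114.4, "dy": 11, "dz": -35, "rx": 0, "ry": 0, "rz": -0.004, "jaw": 0.6}, {"dx": -114.4, "dy": 11, "dz": -55, "rx": 0, "ry": 0, "rz": -0.004, "jaw": 0.6}, {"dx": -114.4, "dy": 11, "dz": -73, "rx": 0, "ry": 0, "rz": -0.004, "jaw": 0.6}, {"dx": -114.4, "dy": 11, "dz": -85, "rx": 0, "ry": 0, "rz": -0.004, "jaw": 0.6}, {"dx": -114.4, "dy": 11, "dz": -88, "rx": 0, "ry": 0, "rz": -0.004, "jaw": 0.6}, {"dx": -114.4, "dy": 11, "dz": -88, "rx": 0, "ry": 0, "rz": -0.004, "jaw": 0.6}, {"dx": -114.4, "dy": 11, "dz": -88, "rx": 0, "ry": 0, "rz": -0.004, "jaw": 0.6}]}}

```text
t: 21.5
ee_pos: [498.7, -210.8, 38.5]
ee_rot: [0.53, 0.469, -0.469, -0.528]
force: [-0.4, 0.6, -0.6]
width: 60.0
```

```bash
python3 look.py 15
python3 - <<'E'
import cv2
im=cv2.imread('pics/sc15.png'); cv2.imwrite('pics/s15c.png',cv2.resize(im[225:325,200:290],None,fx=6,fy=6,interpolation=cv2.INTER_CUBIC))
im=cv2.imread('pics/w15.png'); cv2.imwrite('pics/w15c.png',cv2.resize(im[220:390,220:420],None,fx=3.5,fy=3.5,interpolation=cv2.INTER_CUBIC))
E
```

```text
21.5 [ 498.74 -210.82   38.49] [-0.42  0.59 -0.57]
```

View pics/s15c.png

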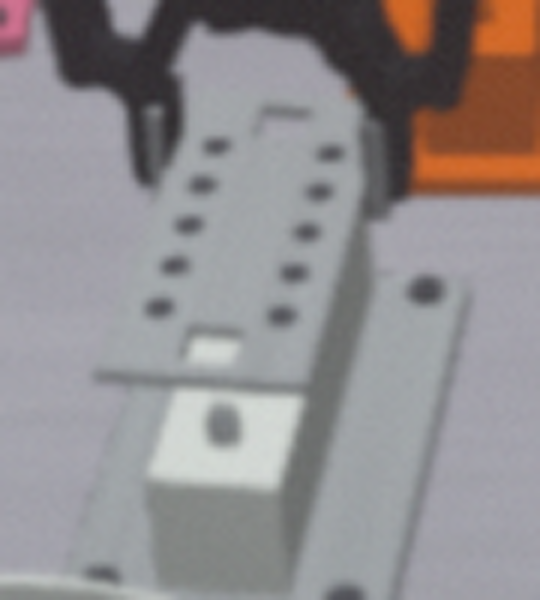

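View pics/w15c.png

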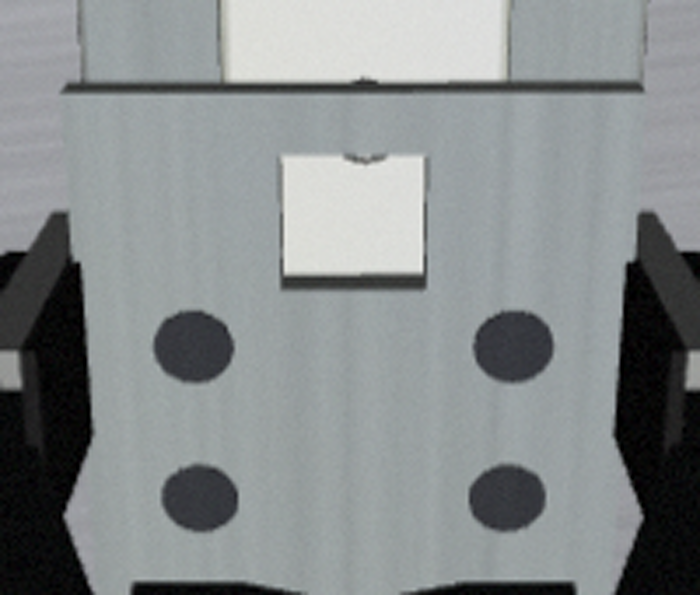

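Run:
```python
from fit import *
S=viewer.calibration('scene');W=viewer.calibration('wrist');s=read_state();tcp=s['ee_pos'];M=R.from_quat(s['ee_rot']).as_matrix();x=M[:,0];print(s['t'],tcp,np.degrees(np.arctan2(x[1],x[0]))-90)
sl=np.array([(a,y,2) for y in(-18,18) for a in(-40,-20,0,20,40)],float)
su=un([(216,146),(202,185),(188,225),(174,265),(159,308),(331,153),(319,191),(307,232),(294,273),(282,316)],6,(200,225))
# plate at known height: fit x,y,yaw, z fixed
for z in (tcp[2]+49.8,tcp[2]+51):
    f=lambda p:(proj(S,R.from_euler('z',p[2]).apply(sl)+[p[0],p[1],z])-su).ravel()
    q=least_squares(f,[537,-214,-.12]); print('scene plate',z,q.x,np.degrees(q.x[2]),np.abs(f(q.x)).max())
# scene pins: rear pin tip now visible, base
print('scene pins', onz(S,un([(222,406)],6,(200,225)),68), onz(S,un([(224,443)],6,(200,225)),55))
# from tool
w=M[:,2]; print('tool plate',tcp-39.2*w-0.2*M[:,0])
# wrist: pin base & tip
u=un([(366,80),(365,157)],3.5,(220,220)); print(u, onz(W,u[:1],69), onz(W,u[1:],55))
```

```text
21.6 [ 498.90389562 -210.97538364   38.69686179] -6.85581818381948
scene plate 88.49686179234148 [ 5.38503471e+02 -2.15642171e+02 -1.17758615e-01] -6.747071618507303 0.2032518478359293
scene plate 89.69686179234148 [ 5.40085451e+02 -2.15428599e+02 -1.17610571e-01] -6.7385893589527655 0.18971167439417513
scene pins [[ 594.25918656 -220.23993052   68.        ]] [[ 595.56239741 -220.55680423   55.        ]]
tool plate [ 537.79965225 -215.85322312   38.7793163 ]
[[324.21428571 242.5       ]
 [323.92857143 264.5       ]] [[ 473.05383981 -206.37610264   69.        ]] [[ 488.4451318  -208.17920033   55.        ]]
```

Run:
```python
from fit import *
W=viewer.calibration('wrist')
a=onz(W,un([(365,163)],3.5,(220,220)),69)[0]; b=onz(W,un([(365,79)],3.5,(220,220)),55)[0]
print('tip far edge',a,'-> pin centre x',a[0]-1.5,'base near edge',b,'-> pin centre x',b[0]+5)
print('W seat', a[0]-1.5+54.6, b[0]+5+54.6, a[1]-6.5)
# hole near corners -> plate
h=onz(W,un([(280,154),(427,154)],3.5,(220,220)),90.5); print('hole front edge',h.mean(0),'-> plate centre', h.mean(0)[:2]+63*np.array([.993,-.118]))
h=onz(W,un([(193,346),(513,346)],3.5,(220,220)),90.5); print('dots', h.mean(0)[:2]+40*np.array([.993,-.118]))
h=onz(W,un([(200,497),(507,497)],3.5,(220,220)),90.5); print('dots', h.mean(0)[:2]+20*np.array([.993,-.118]))
```

```text
tip far edge [ 484.01959884 -207.78269488   69.        ] -> pin centre x 482.5195988372467 base near edge [ 477.12558172 -206.85708541   55.        ] -> pin centre x 482.1255817162571
W seat 537.1195988372467 536.7255817162571 -214.28269488114174
hole front edge [ 474.68408795 -208.12716484   90.5       ] -> plate centre [ 537.24308795 -215.56116484]
dots [ 537.37945872 -215.65157019]
dots [ 537.30280388 -215.59789118]
```

The wrist view through the hole puts the seat at (536.9,-214.1) and the plate at (537.3,-215.6). The scene view agrees in y. I'll shift +1.6 mm in y and lower to just above the tips.

Call:
{"op": "move_arm", "data": {"plan": [{"dx": 0, "dy": 1, "dz": -3, "rx": 0, "ry": 0, "rz": 0, "jaw": 0.6}, {"dx": 0, "dy": 1.6, "dz": -7, "rx": 0, "ry": 0, "rz": 0, "jaw": 0.6}, {"dx": 0, "dy": 1.6, "dz": -11, "rx": 0, "ry": 0, "rz": 0, "jaw": 0.6}, {"dx": 0, "dy": 1.6, "dz": -14, "rx": 0, "ry": 0, "rz": 0, "jaw": 0.6}, {"dx": 0, "dy": 1.6, "dz": -14, "rx": 0, "ry": 0, "rz": 0, "jaw": 0.6}, {"dx": 0, "dy": 1.6, "dz": -14, "rx": 0, "ry": 0, "rz": 0, "jaw": 0.6}]}}

```text
t: 22.2
ee_pos: [497.7, -208.8, 23.2]
ee_rot: [-0.529, -0.469, 0.469, 0.529]
force: [-0.3, -0.4, -1.4]
width: 60.0
```

```bash
python3 look.py 16
python3 - <<'E'
import cv2
im=cv2.imread('pics/sc16.png'); cv2.imwrite('pics/s16c.png',cv2.resize(im[225:325,200:290],None,fx=6,fy=6,interpolation=cv2.INTER_CUBIC))
im=cv2.imread('pics/w16.png'); cv2.imwrite('pics/w16c.png',cv2.resize(im[220:390,220:420],None,fx=3.5,fy=3.5,interpolation=cv2.INTER_CUBIC))
E
```

```text
22.2 [ 497.75 -208.8    23.24] [-0.3  -0.36 -1.44]
```

View pics/s16c.png

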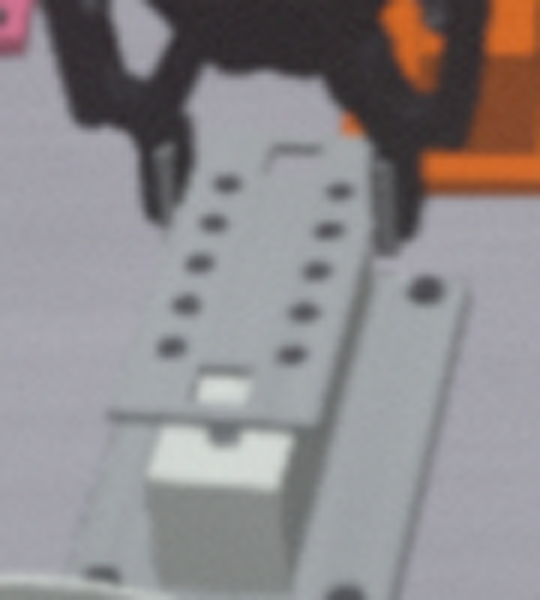

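View pics/w16c.png

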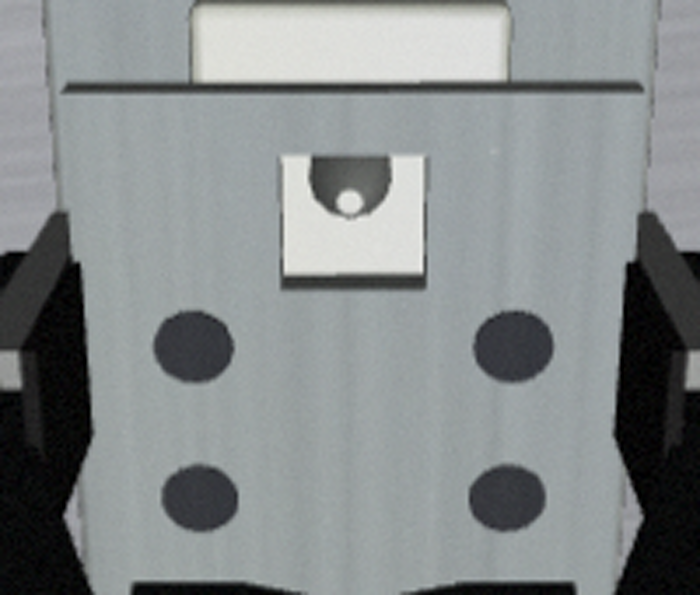

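Run:
```python
from fit import *
W=viewer.calibration('wrist');S=viewer.calibration('scene');s=read_state();tcp=s['ee_pos'];M=R.from_quat(s['ee_rot']).as_matrix();x=M[:,0];print(s['t'],tcp,np.degrees(np.arctan2(x[1],x[0]))-90)
zt=tcp[2]+52; d=np.array([.993,-.118])
a=onz(W,un([(349,202)],3.5,(220,220)),69)[0]; print('pin (W)',a,'seat',a[:2]+55*d)
for uu,k in ([(280,154),(427,154)],63),([(281,288),(426,288)],47),([(193,346),(513,346)],40),([(200,497),(507,497)],20):
    print('plate (W)',onz(W,un(uu,3.5,(220,220)),zt).mean(0)[:2]+k*d)
sl=np.array([(a,y,2) for y in(-18,18) for a in(-40,-20,0,20,40)],float)
su=un([(227,184),(213,223),(200,263),(186,304),(172,348),(340,191),(328,230),(317,270),(304,312),(292,354)],6,(200,225))
for z in (zt-2.5,zt-2,zt-1):
    f=lambda p:(proj(S,R.from_euler('z',p[2]).apply(sl)+[p[0],p[1],z])-su).ravel()
    q=least_squares(f,[537,-214,-.12]); print('scene plate',z,q.x,np.degrees(q.x[2]))
```

```text
22.3 [ 498.03462534 -208.95769863   23.59613314] -6.867325337790533
pin (W) [ 482.03882518 -207.63954557   69.        ] seat [ 536.65382518 -214.12954557]
plate (W) [ 536.40708049 -213.57291243]
plate (W) [ 536.27718648 -213.56963056]
plate (W) [ 536.48844053 -213.65792396]
plate (W) [ 536.35090684 -213.59975212]
scene plate 73.09613313745552 [ 5.37444745e+02 -2.13597914e+02 -1.16446850e-01] -6.671913046493759
scene plate 73.59613313745552 [ 5.38089726e+02 -2.13512454e+02 -1.16388349e-01] -6.668561208830781
scene plate 74.59613313745552 [ 5.39379680e+02 -2.13341536e+02 -1.16271168e-01] -6.661847219476536
```

The pin tip is centred in the near hole: tip at (349,202), hole columns 280–427. The remaining offset is about +0.8 mm in x and -0.4 mm in y. Lowering onto the pins.

Call:
{"op": "move_arm", "data": {"plan": [{"dx": 0.8, "dy": -0.4, "dz": -1, "rx": 0, "ry": 0, "rz": 0, "jaw": 0.6}, {"dx": 0.8, "dy": -0.4, "dz": -2.5, "rx": 0, "ry": 0, "rz": 0, "jaw": 0.6}, {"dx": 0.8, "dy": -0.4, "dz": -4, "rx": 0, "ry": 0, "rz": 0, "jaw": 0.6}, {"dx": 0.8, "dy": -0.4, "dz": -5, "rx": 0, "ry": 0, "rz": 0, "jaw": 0.6}]}}

```text
t: 22.7
ee_pos: [498.6, -209.2, 18.3]
ee_rot: [-0.529, -0.469, 0.469, 0.529]
force: [0.8, -0.1, -1.6]
width: 60.4
```

Call:
{"op": "move_arm", "data": {"plan": [{"dx": 0, "dy": 0, "dz": -1.5, "rx": 0, "ry": 0, "rz": 0, "jaw": 0.6}, {"dx": 0, "dy": 0, "dz": -3, "rx": 0, "ry": 0, "rz": 0, "jaw": 0.6}, {"dx": 0, "dy": 0, "dz": -4, "rx": 0, "ry": 0, "rz": 0, "jaw": 0.6}]}}

```text
t: 23.0
ee_pos: [498.6, -209.2, 14.3]
ee_rot: [-0.529, -0.469, 0.469, 0.529]
force: [-0.2, -0.1, -1.7]
width: 60.2
```

```bash
python3 look.py 17
python3 - <<'E'
import cv2,numpy as np
im=cv2.imread('pics/sc17.png'); a=cv2.resize(im[235:325,200:290],(450,450),interpolation=cv2.INTER_CUBIC)
im=cv2.imread('pics/w17.png'); b=cv2.resize(im[220:350,230:410],(623,450),interpolation=cv2.INTER_CUBIC)
cv2.imwrite('pics/m17.png',cv2.resize(np.hstack([a,b]),(800,335)))
E
```

```text
23.0 [ 498.57 -209.18   14.27] [-0.17 -0.14 -1.67]
```

View pics/m17.png

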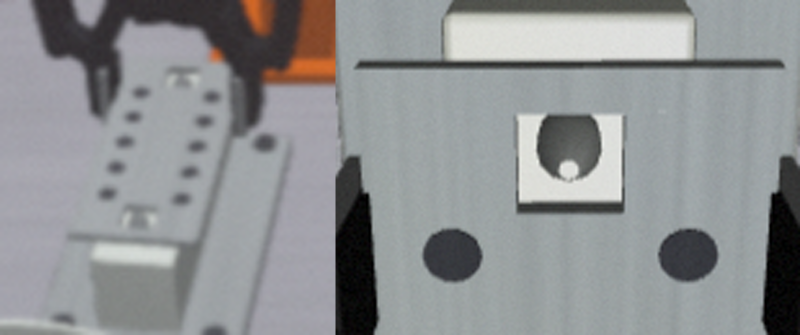

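Both pins are in their holes, seen at (183,78) and (138,215) in the scene crop and (568,165) in the wrist crop, with no side force. About 7 mm to go.

Call:
{"op": "move_arm", "data": {"plan": [{"dx": 0, "dy": 0, "dz": -1.5, "rx": 0, "ry": 0, "rz": 0, "jaw": 0.6}, {"dx": 0, "dy": 0, "dz": -3, "rx": 0, "ry": 0, "rz": 0, "jaw": 0.6}, {"dx": 0, "dy": 0, "dz": -4.5, "rx": 0, "ry": 0, "rz": 0, "jaw": 0.6}]}}

```text
t: 23.4
ee_pos: [498.7, -209.2, 9.9]
ee_rot: [-0.529, -0.469, 0.469, 0.529]
force: [0.0, -0.0, -1.3]
width: 59.8
```

Call:
{"op": "move_arm", "data": {"plan": [{"dx": 0, "dy": 0, "dz": -0.5, "rx": 0, "ry": 0, "rz": 0, "jaw": 0.6}, {"dx": 0, "dy": 0, "dz": -1, "rx": 0, "ry": 0, "rz": 0, "jaw": 0.6}]}}

```text
t: 23.6
ee_pos: [498.6, -209.2, 8.9]
ee_rot: [-0.529, -0.469, 0.469, 0.529]
force: [-0.4, 0.8, -1.3]
width: 59.8
```

Call:
{"op": "move_arm", "data": {"plan": [{"dx": 0, "dy": 0, "dz": -0.5, "rx": 0, "ry": 0, "rz": 0, "jaw": 0.6}, {"dx": 0, "dy": 0, "dz": -1, "rx": 0, "ry": 0, "rz": 0, "jaw": 0.6}]}}

```text
t: 23.8
ee_pos: [498.7, -209.3, 8.0]
ee_rot: [0.529, 0.469, -0.469, -0.529]
force: [0.8, 0.6, -1.1]
width: 60.2
```

Call:
{"op": "move_arm", "data": {"plan": [{"dx": 0, "dy": 0, "dz": -0.5, "rx": 0, "ry": 0, "rz": 0, "jaw": 0.6}, {"dx": 0, "dy": 0, "dz": -1, "rx": 0, "ry": 0, "rz": 0, "jaw": 0.6}]}}

```text
t: 24.0
ee_pos: [498.8, -209.3, 7.0]
ee_rot: [0.529, 0.469, -0.469, -0.529]
force: [-1.1, 0.0, 0.1]
width: 59.8
```

Call:
{"op": "move_arm", "data": {"plan": [{"dx": 0, "dy": 0, "dz": -0.5, "rx": 0, "ry": 0, "rz": 0, "jaw": 0.6}, {"dx": 0, "dy": 0, "dz": -1, "rx": 0, "ry": 0, "rz": 0, "jaw": 0.6}]}}

```text
t: 24.2
ee_pos: [498.9, -209.4, 6.7]
ee_rot: [0.529, 0.469, -0.469, -0.529]
force: [-1.7, 0.3, 6.3]
width: 60.2
```

Seated: 6 N at z≈6.7. I'll ease off slightly, look, then open.

Call:
{"op": "move_arm", "data": {"plan": [{"dx": 0, "dy": 0, "dz": 1, "rx": 0, "ry": 0, "rz": 0, "jaw": 0.6}, {"dx": 0, "dy": 0, "dz": 1, "rx": 0, "ry": 0, "rz": 0, "jaw": 0.6}], "force": 20}}

```text
t: 24.4
ee_pos: [498.9, -209.4, 7.0]
ee_rot: [0.529, 0.469, -0.469, -0.529]
force: [0.3, -0.8, -0.7]
width: 60.2
```

```bash
python3 look.py 18
python3 - <<'E'
import cv2,numpy as np
im=cv2.imread('pics/sc18.png'); a=cv2.resize(im[235:325,200:290],(450,450),interpolation=cv2.INTER_CUBIC)
im=cv2.imread('pics/w18.png'); b=cv2.resize(im[220:350,230:410],(623,450),interpolation=cv2.INTER_CUBIC)
cv2.imwrite('pics/m18.png',cv2.resize(np.hstack([a,b]),(800,335)))
E
```

```text
24.4 [ 498.89 -209.35    7.01] [ 0.33 -0.83 -0.67]
```

View pics/m18.png

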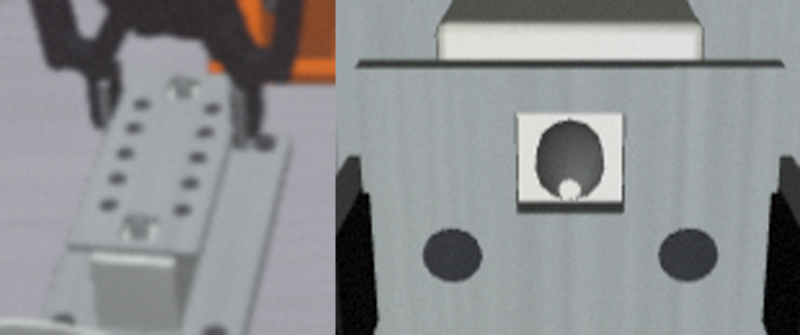

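The plate is on the fixture top with both pins through its holes, at (182,90) and (138,228) in the scene crop and (570,160) in the wrist crop. Opening, then rising straight up.

Call:
{"op": "move_arm", "data": {"plan": [{"dx": 0, "dy": 0, "dz": 0, "rx": 0, "ry": 0, "rz": 0, "jaw": 0.25}, {"dx": 0, "dy": 0, "dz": 0, "rx": 0, "ry": 0, "rz": 0, "jaw": 0.15}, {"dx": 0, "dy": 0, "dz": 0, "rx": 0, "ry": 0, "rz": 0, "jaw": 0.05}, {"dx": 0, "dy": 0, "dz": 0, "rx": 0, "ry": 0, "rz": 0, "jaw": 0}, {"dx": 0, "dy": 0, "dz": 0, "rx": 0, "ry": 0, "rz": 0, "jaw": 0}, {"dx": 0, "dy": 0, "dz": 0, "rx": 0, "ry": 0, "rz": 0, "jaw": 0}, {"dx": 0, "dy": 0, "dz": 0, "rx": 0, "ry": 0, "rz": 0, "jaw": 0}]}}

```text
t: 25.2
ee_pos: [498.7, -209.3, 7.0]
ee_rot: [0.529, 0.469, -0.469, -0.529]
force: [0.4, 0.5, -0.8]
width: 85.5
```

```bash
python3 look.py 19
```

```text
25.2 [ 498.72 -209.26    7.02] [ 0.38  0.46 -0.75]
```

View pics/w19.png

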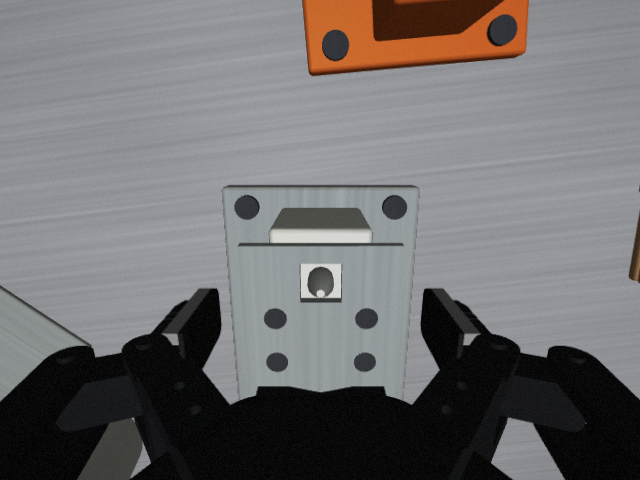

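The fingers are clear of the plate on both sides (pads at columns 220 and 420, plate 238–403), and it did not move. Going up.

Call:
{"op": "move_arm", "data": {"plan": [{"dx": 0, "dy": 0, "dz": 5, "rx": 0, "ry": 0, "rz": 0, "jaw": 0}, {"dx": 0, "dy": 0, "dz": 15, "rx": 0, "ry": 0, "rz": 0, "jaw": 0}, {"dx": 0, "dy": 0, "dz": 35, "rx": 0, "ry": 0, "rz": 0, "jaw": 0}, {"dx": 0, "dy": 0, "dz": 65, "rx": 0, "ry": 0, "rz": 0, "jaw": 0}, {"dx": 0, "dy": 0, "dz": 100, "rx": 0, "ry": 0, "rz": 0, "jaw": 0}, {"dx": 40, "dy": 0, "dz": 130, "rx": 0, "ry": 0, "rz": 0, "jaw": 0}, {"dx": 70, "dy": 0, "dz": 140, "rx": 0, "ry": 0, "rz": 0, "jaw": 0}, {"dx": 80, "dy": 0, "dz": 140, "rx": 0, "ry": 0, "rz": 0, "jaw": 0}, {"dx": 80, "dy": 0, "dz": 140, "rx": 0, "ry": 0, "rz": 0, "jaw": 0}, {"dx": 80, "dy": 0, "dz": 140, "rx": 0, "ry": 0, "rz": 0, "jaw": 0}]}}

```text
t: 26.3
ee_pos: [576.7, -208.6, 145.4]
ee_rot: [-0.528, -0.469, 0.47, 0.53]
force: [-0.5, -0.8, -0.3]
width: 85.4
```

```bash
python3 look.py 20
python3 - <<'E'
import cv2,numpy as np
im=cv2.imread('pics/sc20.png'); cv2.imwrite('pics/s20c.png',cv2.resize(im[225:335,195:295],None,fx=5,fy=5,interpolation=cv2.INTER_CUBIC))
E
```

```text
26.3 [ 576.71 -208.61  145.41] [-0.49 -0.82 -0.34]
```

View pics/w20.png

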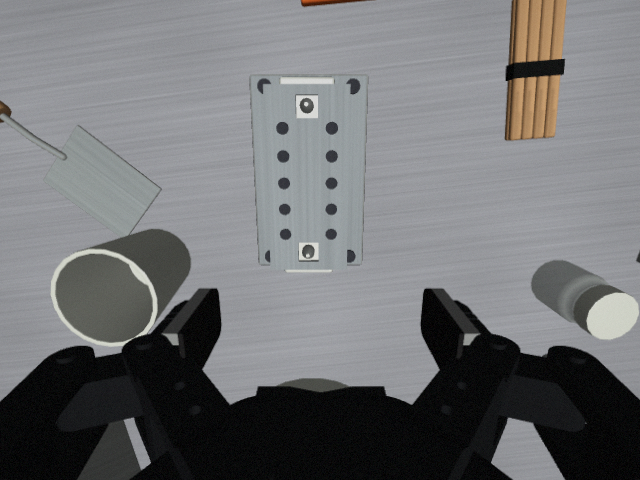

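View pics/s20c.png

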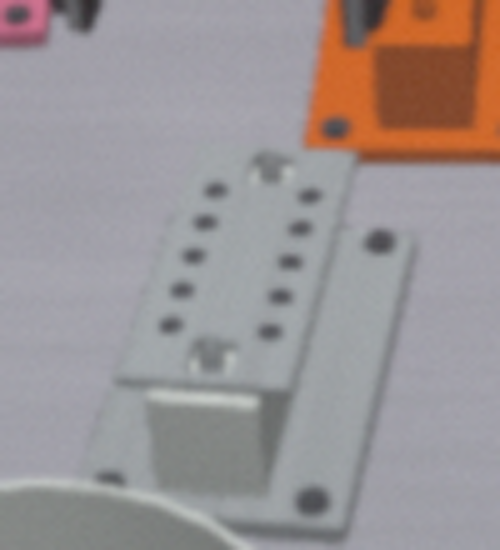

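View pics/sc20.png

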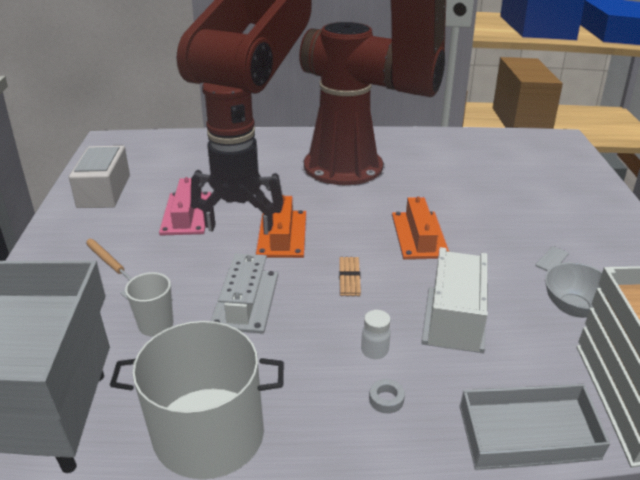

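The plate lies centred on the block with both pins through its holes, at (307,106) and (308,251) in the wrist view. A white strip of block shows at each end, and the other things have not moved. I'll do one numeric height and tilt check, then hand in.

Run:
```python
from fit import *
W=viewer.calibration('wrist')
L=np.array([(a,y,2) for y in(-18,18) for a in(-40,-20,0,20,40)],float)
u=np.array([(282,128),(283,156),(284,183),(284.5,209),(285.5,234),(332,128),(332,156),(331.5,183),(331.5,209),(331,234)])
p,e=fit([(W,L,u,1)],[537,-214,57,0,0,-.118]); r=R.from_rotvec(p[3:]); print(p[:3],r.as_euler('ZYX',degrees=True),e)
S=viewer.calibration('scene')
su=un([(215,190),(205,222),(194,256),(182,290),(171,325),(310,195),(300,228),(290,262),(281,296),(270,331)],5,(195,225))
f=lambda p:(proj(S,R.from_euler('z',p[3]).apply(L)+p[:3])-su).ravel()
q=least_squares(f,[537,-214,57,-.12]); print('scene z free',q.x,np.abs(f(q.x)).max())
print(read_state()['force'],read_state()['t'])
print(robot.finish_job())
```

```text
[ 536.78226913 -213.73121504   58.4634329 ] [-6.81755874  1.10786347 -0.05866729] 0.1408440185409849
scene z free [ 5.37903194e+02 -2.14002622e+02  5.66842774e+01 -1.15195318e-01] 0.11506528768518365
[ 0.59633589 -0.49835874  0.48511077] 26.4
the job is handed in; nothing more can be done
None
```

The plate is on the white fixture with both pins through its square holes. It has been let go, and the job was handed in at about 26 s of the 72 s allowed. `finish_job` reports no verdict, so I don't know yet whether it passed.

**What I did:** I pressed the plate until the bed went firm, after about 14 mm of give. I dragged it out at roughly 7–11 N until about 53 mm stuck out. Then I pinched its long sides, lifted it, lowered it over the pins with the wrist camera, seated it at about 6 N, opened the fingers and backed away.

**Last checks:**
- **Position:** the wrist camera puts the plate centre at (536.8, -213.7), about 0.5 mm from its estimate of the seat.
- **Height:** the wrist camera gives 58.5 mm and the scene camera 56.7 mm; home is 57 mm.
- **Flatness and angle:** the fitted tilt is about 1°, within the measuring noise. The plate's yaw of -6.8° matches the fixture's.
- **Surroundings:** the fingers were clear of the plate, and nothing else in view had moved.

**What disagreed:**
- **Fingertip height:** the visible fingertips sat about 28 mm higher than the reported TCP when shut and about 39 mm higher when open. I trusted the cameras and the felt contact instead.
- **Fixture position:** the top and scene cameras differed by about 4 mm in x, so I aligned mainly by the wrist camera.

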